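# Weigh a batch of engine-mount bushes on the bench scale

## Task

Weigh the engine-mount bushes as one batch, without the chock in the reading: first stand the piston that was left on the scale on the bench, put the rubber chock on the platform well clear of its end stop, and, with only the chock on the scale, roll the scale's thumbwheel until the dial's zero line is under the needle. Then lay all the bushes on their sides in one row along the middle of the platform, across it, the first against the end stop and each against the next, and bring the chock's sloping face up against the last so that the row cannot roll apart. Leave the wheel as set, and do not disturb the other things on the bench.

Things in the scene. Friction and masses are not known exactly. Their poses are not given: they have to be found in the camera images.
- wheel (a joint): the scale's zero wheel: a black knurled thumbwheel, 60 mm in diameter and 16 mm wide, sunk in the deck of the scale's console so that only the top 11 mm of its rim stands out through a slot 52 mm long. Its axle lies along the scale's y; the value (rad) grows as the top of the rim is rolled in the scale's +x (away from the console's front edge, towards the platform). It turns with light friction (0.02 N m) and stays where it is left; stops at -7 and 7
- wheel_top (a point): the highest point of the thumbwheel's rim, 61 mm above the bench and 11 mm above the console's deck (50 mm). Its axes are the scale's: x from the console to the platform, y along the platform towards its end stop, z up. The whole scale measures 250 mm (x) by 320 mm (y) and its centre lies 72.5 mm along x and 95 mm along y from this point
- dial (a joint): the round dial card, 91 mm across, white with black lines (one per 100 g, the widest one is zero), face up on the console beside the wheel. Value in rad, clockwise from above; it is geared to the wheel and always 0.4 x the wheel's value. At 0 its zero line points in the scale's +x
- dial_zero (a point): a point on the dial's zero line, 38 mm from the dial's centre
- needle (a joint): the needle over the dial: 0 with the platform empty (pointing in the scale's +x), and 2.6 rad clockwise from above per kg on the platform; the platform sinks 4.9 mm per kg (stop at 14 mm)
- needle_tip (a point): a point on the needle, 38 mm from the same centre: the scale reads zero when dial_zero lies under it
- platform_stop (a point): on the weighing platform, a flat steel plate 134 mm (x) by 320 mm (y), its top 66 mm above the bench when empty: the middle of the foot of its end stop, a low upright plate 33 mm high across the platform's +y end. Axes: x across the platform, y from the platform towards the stop, z up; so the platform's top runs from here to y = -316 mm and x = -67 to +67 mm
- chock_mid (a point): the black rubber chock, 60 mm wide (x), 70 mm long (y), 42 mm high, 0.22 kg; this is its centre, 21 mm above its underside. Its sides (x = -30 and +30 mm) and its back (y = -35 mm) are upright; the face at +y slopes at 60 degrees, from the toe at the floor to the top, which runs from y = -35 to +10 mm. The slope of the chock resting against a bush has its toe 12.7 mm, measured along the floor, from the bush's axis
- chock_toe (a point): the middle of the toe of the chock's slope, on its underside (35 mm from the centre along the chock's +y)
- piston_mid (a point): a bare aluminium piston left standing on the platform: 60 mm in diameter, 52 mm high, 0.28 kg; its centre, z up along its axis
- sprocket: a small chain sprocket lying flat, 104 mm across its teeth, hub 24 mm high; origin under its centre. Not part of the job
- oil_bottle: an oil bottle, 68 mm in diameter, 190 mm high; origin under its centre. Not part of the job
- bolt_jar: a glass jar, 72 mm in diameter, 85 mm high; origin under its centre. Not part of the job
- screwdriver: a screwdriver lying down, 210 mm long along its x, some 30 mm thick. Not part of the job
- spanner: a spanner lying down, 200 mm long along its x. Not part of the job
- grease_tin: a grease tin, 76 mm in diameter, 55 mm high; origin under its centre. Not part of the job
- plug_box: a cardboard box 90 x 55 x 30 mm; origin under its centre. Not part of the job
- bush1_mid (a point): an engine-mount bush (steel sleeve filled with rubber, flat ends): a cylinder 44 mm in diameter and 62 mm long, about 0.28 kg, lying on its side; its centre, x along its axis. Only three to five are there
- bush2_mid (a point): an engine-mount bush (steel sleeve filled with rubber, flat ends): a cylinder 44 mm in diameter and 62 mm long, about 0.28 kg, lying on its side; its centre, x along its axis. Only three to five are there
- bush3_mid (a point): an engine-mount bush (steel sleeve filled with rubber, flat ends): a cylinder 44 mm in diameter and 62 mm long, about 0.28 kg, lying on its side; its centre, x along its axis. Only three to five are there
- bush4_mid (a point): an engine-mount bush (steel sleeve filled with rubber, flat ends): a cylinder 44 mm in diameter and 62 mm long, about 0.28 kg, lying on its side; its centre, x along its axis. Only three to five are there
- bush5_mid (a point): an engine-mount bush (steel sleeve filled with rubber, flat ends): a cylinder 44 mm in diameter and 62 mm long, about 0.28 kg, lying on its side; its centre, x along its axis. Only three to five are there
Not all that is in view belongs to the job. Leave any blue look-alike of the part that bears piston_mid alone. Leave any yellow look-alike of the part that bears bush4_mid alone.

How it is judged (in metres and radians):
On the way, in this order (a step that is already met when the one before it is completed fails the run):
1. the piston stands on the bench, off the scale, with no bush on the platform (height (world z) of piston_mid between 0.018 and 0.034 m and angle between piston_mid's own z axis and vertical below 0.15 rad and height (world z) of each of bush1_mid, bush2_mid, bush3_mid, bush4_mid, bush5_mid below 0.05 m and contact force between the fingers and piston below 0.1 N), for 0.2 s.
2. with the chock alone on the platform and nothing touching the scale, the dial's zero line stands under the needle (within 5 mm at the tip) (z of chock_toe in the frame of platform_stop between -0.005 and 0.005 m and angle between chock_mid's own z axis and vertical below 0.1 rad and x of chock_mid in the frame of platform_stop between -0.035 and 0.035 m and y of chock_mid in the frame of platform_stop between -0.3 and 0 m and distance between needle_tip and dial_zero below 0.005 m and height (world z) of each of bush1_mid, bush2_mid, bush3_mid, bush4_mid, bush5_mid below 0.05 m and contact force between the fingers and anything else below 0.1 N), for 0.4 s.
At the end, for the whole second after the job is handed in: Piston upright on the bench; all bushes at rest in one row from the end stop, within 25 mm of the middle line and 0.2 rad of square; chock flat, its slope against the last bush; at most 10 mm of play in all; dial within 0.17 rad of zero under the chock alone (height (world z) of piston_mid between 0.018 and 0.034 m and angle between piston_mid's own z axis and vertical below 0.15 rad and linear speed of each of piston, bush1, bush2, bush3, bush4, bush5, chock below 0.02 m/s and (y of bush1_mid in the frame of platform_stop between -0.032 and -0.017 m or y of bush1_mid in the frame of platform_stop between -0.076 and -0.061 m or y of bush1_mid in the frame of platform_stop between -0.12 and -0.105 m or y of bush1_mid in the frame of platform_stop between -0.164 and -0.149 m or y of bush1_mid in the frame of platform_stop between -0.208 and -0.193 m) and x of bush1_mid in the frame of platform_stop between -0.025 and 0.025 m and z of bush1_mid in the frame of platform_stop between 0.017 and 0.028 m and angle between the x axis of each of bush1_mid, bush2_mid, bush3_mid, bush4_mid, bush5_mid and the x axis of platform_stop, either way round below 0.2 rad and (y of bush2_mid in the frame of platform_stop between -0.032 and -0.017 m or y of bush2_mid in the frame of platform_stop between -0.076 and -0.061 m or y of bush2_mid in the frame of platform_stop between -0.12 and -0.105 m or y of bush2_mid in the frame of platform_stop between -0.164 and -0.149 m or y of bush2_mid in the frame of platform_stop between -0.208 and -0.193 m) and x of bush2_mid in the frame of platform_stop between -0.025 and 0.025 m and z of bush2_mid in the frame of platform_stop between 0.017 and 0.028 m and (y of bush3_mid in the frame of platform_stop between -0.032 and -0.017 m or y of bush3_mid in the frame of platform_stop between -0.076 and -0.061 m or y of bush3_mid in the frame of platform_stop between -0.12 and -0.105 m or y of bush3_mid in the frame of platform_stop between -0.164 and -0.149 m or y of bush3_mid in the frame of platform_stop between -0.208 and -0.193 m) and x of bush3_mid in the frame of platform_stop between -0.025 and 0.025 m and z of bush3_mid in the frame of platform_stop between 0.017 and 0.028 m and (y of bush4_mid in the frame of platform_stop between -0.032 and -0.017 m or y of bush4_mid in the frame of platform_stop between -0.076 and -0.061 m or y of bush4_mid in the frame of platform_stop between -0.12 and -0.105 m or y of bush4_mid in the frame of platform_stop between -0.164 and -0.149 m or y of bush4_mid in the frame of platform_stop between -0.208 and -0.193 m) and x of bush4_mid in the frame of platform_stop between -0.025 and 0.025 m and z of bush4_mid in the frame of platform_stop between 0.017 and 0.028 m and (y of bush5_mid in the frame of platform_stop between -0.032 and -0.017 m or y of bush5_mid in the frame of platform_stop between -0.076 and -0.061 m or y of bush5_mid in the frame of platform_stop between -0.12 and -0.105 m or y of bush5_mid in the frame of platform_stop between -0.164 and -0.149 m or y of bush5_mid in the frame of platform_stop between -0.208 and -0.193 m) and x of bush5_mid in the frame of platform_stop between -0.025 and 0.025 m and z of bush5_mid in the frame of platform_stop between 0.017 and 0.028 m and (y of bush1_mid in the frame of platform_stop between -0.032 and -0.017 m or y of bush2_mid in the frame of platform_stop between -0.032 and -0.017 m or y of bush3_mid in the frame of platform_stop between -0.032 and -0.017 m or y of bush4_mid in the frame of platform_stop between -0.032 and -0.017 m or y of bush5_mid in the frame of platform_stop between -0.032 and -0.017 m) and (not (y of bush1_mid in the frame of platform_stop between -0.12 and -0.105 m or y of bush2_mid in the frame of platform_stop between -0.12 and -0.105 m or y of bush3_mid in the frame of platform_stop between -0.12 and -0.105 m or y of bush4_mid in the frame of platform_stop between -0.12 and -0.105 m or y of bush5_mid in the frame of platform_stop between -0.12 and -0.105 m) or (y of bush1_mid in the frame of platform_stop between -0.076 and -0.061 m or y of bush2_mid in the frame of platform_stop between -0.076 and -0.061 m or y of bush3_mid in the frame of platform_stop between -0.076 and -0.061 m or y of bush4_mid in the frame of platform_stop between -0.076 and -0.061 m or y of bush5_mid in the frame of platform_stop between -0.076 and -0.061 m)) and (not (y of bush1_mid in the frame of platform_stop between -0.164 and -0.149 m or y of bush2_mid in the frame of platform_stop between -0.164 and -0.149 m or y of bush3_mid in the frame of platform_stop between -0.164 and -0.149 m or y of bush4_mid in the frame of platform_stop between -0.164 and -0.149 m or y of bush5_mid in the frame of platform_stop between -0.164 and -0.149 m) or (y of bush1_mid in the frame of platform_stop between -0.12 and -0.105 m or y of bush2_mid in the frame of platform_stop between -0.12 and -0.105 m or y of bush3_mid in the frame of platform_stop between -0.12 and -0.105 m or y of bush4_mid in the frame of platform_stop between -0.12 and -0.105 m or y of bush5_mid in the frame of platform_stop between -0.12 and -0.105 m)) and (not (y of bush1_mid in the frame of platform_stop between -0.208 and -0.193 m or y of bush2_mid in the frame of platform_stop between -0.208 and -0.193 m or y of bush3_mid in the frame of platform_stop between -0.208 and -0.193 m or y of bush4_mid in the frame of platform_stop between -0.208 and -0.193 m or y of bush5_mid in the frame of platform_stop between -0.208 and -0.193 m) or (y of bush1_mid in the frame of platform_stop between -0.164 and -0.149 m or y of bush2_mid in the frame of platform_stop between -0.164 and -0.149 m or y of bush3_mid in the frame of platform_stop between -0.164 and -0.149 m or y of bush4_mid in the frame of platform_stop between -0.164 and -0.149 m or y of bush5_mid in the frame of platform_stop between -0.164 and -0.149 m)) and z of chock_toe in the frame of platform_stop between -0.005 and 0.005 m and angle between chock_mid's own z axis and vertical below 0.1 rad and x of chock_mid in the frame of platform_stop between -0.035 and 0.035 m and y of chock_mid in the frame of platform_stop between -0.3 and 0 m and ((y of chock_toe in the frame of platform_stop between -0.1327 and -0.1147 m and (y of bush1_mid in the frame of platform_stop between -0.12 and -0.105 m or y of bush2_mid in the frame of platform_stop between -0.12 and -0.105 m or y of bush3_mid in the frame of platform_stop between -0.12 and -0.105 m or y of bush4_mid in the frame of platform_stop between -0.12 and -0.105 m or y of bush5_mid in the frame of platform_stop between -0.12 and -0.105 m)) or (y of chock_toe in the frame of platform_stop between -0.1767 and -0.1587 m and (y of bush1_mid in the frame of platform_stop between -0.164 and -0.149 m or y of bush2_mid in the frame of platform_stop between -0.164 and -0.149 m or y of bush3_mid in the frame of platform_stop between -0.164 and -0.149 m or y of bush4_mid in the frame of platform_stop between -0.164 and -0.149 m or y of bush5_mid in the frame of platform_stop between -0.164 and -0.149 m)) or (y of chock_toe in the frame of platform_stop between -0.2207 and -0.2027 m and (y of bush1_mid in the frame of platform_stop between -0.208 and -0.193 m or y of bush2_mid in the frame of platform_stop between -0.208 and -0.193 m or y of bush3_mid in the frame of platform_stop between -0.208 and -0.193 m or y of bush4_mid in the frame of platform_stop between -0.208 and -0.193 m or y of bush5_mid in the frame of platform_stop between -0.208 and -0.193 m))) and angle between the y axis of chock_mid and the y axis of platform_stop, either way round below 0.2 rad and value of joint dial between 0.4019 and 0.7419 rad); the robot touches nothing.
It fails at once if another thing on the bench was moved more than 40 mm (distance of any of sprocket, oil_bottle, bolt_jar, screwdriver, spanner, grease_tin, plug_box from where it was at the start of the episode above 0.04 m).
Of bush1, bush2, bush3, bush4, bush5 only 3 to 5 are there at a start; the rules pass over those that are not, and their reading is None.
At some moment in a run one of chock, piston may be knocked a few centimetres aside while the robot is not near it.
Once in a run the grip may slacken for a moment while it holds something.
It also fails if it takes over 210 s, if anything falls off the work surface, if the arm or the gripper's body presses on something with over 40 N, if the wrist force passes 120 N, or if a joint passes its speed limit or range.

## Robot

A 6-joint arm with a two-finger parallel gripper is mounted at the origin on the work surface. World frame = base frame: x ahead of the robot, y to its left, z up, the work surface at z = 0. Lengths are in m, angles in degrees, forces in N, time in s.
With the tool pointing down it reaches from about 0.35 to 0.875 m from the base axis. Payload 4.2 kg.
Tool frame: the origin (TCP) lies on the front face of the gripper's body, between the roots of the fingers; the fingertips stand finger_overhang ahead of it and the grasp point (between the pads) lies 51 mm ahead of it (finger_overhang is the distance from the TCP to the fingertips, in m); z points along the fingers, y is the line along which they close (so a half turn about z gives the same grasp; the last joint's range is limited). The gripper opens to 87 mm and grips with 3 to 60 N. Pads are 19 mm wide; open, the fingers measure 117 mm over their backs; the gripper's body (75 mm by 190 mm) begins 51 mm behind the grasp point.
Start: joints at [-52.277, 22.042, 0.453, 0, -68.411, -14.817], TCP at [0.243, -0.576, 0.292] pointing down, gripper open.
Joint ranges: [-179.83, 179.83], [-69.29, 118.12], [-61.27, 80.66], [-181.25, 117.63], [-171.15, -9.14], [-177.46, 177.46]. Speed limits (degrees/s): [159.86, 159.86, 180, 180, 180, 180].

## Interface

Orientations are given as a 3x3 rotation matrix whose columns are the frame's x, y, z axes.
In Python, from station import sense, capture, camera_model, finish_job, finger_overhang gives the robot as it stands. The module is installed in compiled form; this text tells all that it offers.
- The arm moves only by the tool jog_arm, never from a script. Its argument "rows" is a list that holds one entry, the list of rows, each a list of 4 numbers: the shift along the tool's x, y, z in m, then the turn about the tool's z in rad. A call has 1 to 20 rows; each row shifts and turns the commanded pose from where the row before left it, along the tool's axes as they then stand; what a row does not reach is not made up. A row lasts 1/8 s, in which the tool goes at most 62.5 mm and 10.7 degrees, less where a joint would pass 70% of its speed; a pose out of reach is approached as far as the arm can. A call is refused whole if a number of a shift passes 0.0625 or a number of a turn 0.188, either way. A call with a gripper value outside its range is refused whole. "claw" is the opening, from 0 (shut) to 1 (fully open), set as the call begins (left out, the last holds). The fingers move at their own pace and stop on an object; the grip force is fixed at half the most. Time passes only in rows, so rows that do not move let the fingers close. It gives the time, the measured TCP pose, the force, the opening and the grip force at its end, in the units of the state.
- sense(): the state, without advancing time (a new reading comes with each control period).
- capture(name): name is "scene" or "top" or "wrist"; returns the picture (480x640x3 uint8, red, green, blue); there is no depth.
- camera_model(name): a dict with "fovy" (degrees; the focal length in pixels is half the picture's height over the tangent of half this angle, whatever the lens; pixels are square), "cx", "cy" (the principal point, pixels), "k1" (the pictures are not rectified: a ray, as slopes to the right and down, at radius r is drawn at 1 + k1 r^2 times it, then the intrinsics apply), "eye" and "rotation" of the camera in the world. Camera axes: x right, y down, z forward; pixel columns grow to the right and rows downward; lengths in m; the calibration is good to about 2 mm. A picture is of the moment at which its call begins: read the wrist's pose just before it. camera_model takes no time and is no camera call; for the wrist camera it gives the pose at the moment of the call.
- finish_job(): hands the job in; it is judged then, once.
The state is a dict: "time_s": time; "joints": joint angles; "joint_velocities": joint speeds; "effort": joint torques, N m; "tcp_pos": TCP position; "ee_rot": TCP orientation; "wrist_force": force on the tool from outside, world axes, zero at the start; "moment": the same for the moment, N m; "gripper_width": opening from 0.0 (shut) to 1.0 (fully open); "gripper_force": force on a finger pad.
Only numpy, scipy, OpenCV 4.12 (cv2) and the standard library are available. Lean on these libraries where they do the work, as an engineer would, in place of code of your own. Each camera call takes 0.05 s, during which the arm holds its last target. There are 200 camera calls.

## Working session

There is one attempt and no reset: what is moved stays moved. The work goes in short steps, Python scripts to look and compute and a tool call to move; the robot and the scene stay as the last step left them, time stands still between calls to the robot, and variables do not carry over. Pictures are saved under pics/ and viewed, at most 14 in all, crops included, and the job is handed in when it is done.

Besides the shell and the picture viewer there is one more tool, called after "Emit:" by a JSON object that holds its "fn" and its "kwargs", one argument or row to a line. jog_arm: Moves the arm, as the interface text tells. Its arguments: {"type":"object","properties":{"rows":{"type":"array"},"claw":{"type":"number"}},"required":["rows"]}

```bash
mkdir -p pics; cat > h.py <<'E'
import numpy as np, cv2
from station import sense, capture, camera_model, finish_job, finger_overhang
def ray(m,u,v):
    f=240/np.tan(np.radians(m["fovy"])/2)
    d=np.array([(u-m["cx"])/f,(v-m["cy"])/f]); s=d.copy()
    for _ in range(30): s=d/(1+m["k1"]*(s@s))
    return np.array(m["eye"]), np.array(m["rotation"])@np.array([s[0],s[1],1])
def at(m,u,v,z):
    e,d=ray(m,u,v); return e+d*(z-e[2])/d[2]
def proj(m,p):
    f=240/np.tan(np.radians(m["fovy"])/2)
    c=np.array(m["rotation"]).T@(np.array(p)-m["eye"]); s=c[:2]/c[2]; s=s*(1+m["k1"]*(s@s))
    return s*f+[m["cx"],m["cy"]]
def snap(n,f):
    m=camera_model(n); im=capture(n)[:,:,::-1].copy(); cv2.imwrite("pics/"+f,im); return m,im
E
python3 - <<'E'
from h import *
for n in("top","scene"):
    m,im=snap(n,n+"0.png"); print(n,m)
print(finger_overhang, sense())
E
```

```text
top {'fovy': 49.72329007616758, 'cx': 317.3054328451868, 'cy': 247.72715709581942, 'k1': -0.06676053299515562, 'eye': array([0.30594893, 0.01632684, 1.48159012]), 'rotation': array([[ 0.00582833, -0.98487778,  0.1731525 ],
       [-0.99985781, -0.00847958, -0.01457591],
       [ 0.01582375, -0.17304293, -0.98478716]])}
scene {'fovy': 43.50659486594924, 'cx': 316.1750509121765, 'cy': 243.02734850671257, 'k1': -0.18773925493441007, 'eye': array([ 1.4765282 , -0.37637686,  0.95551776]), 'rotation': array([[ 0.38420349,  0.59641705, -0.70475129],
       [ 0.92324669, -0.24967872,  0.29202069],
       [-0.00179528, -0.76285466, -0.6465675 ]])}
0.0697 {'time_s': 0.1, 'joints': array([-5.22758174e+01,  2.20885783e+01,  3.87835772e-01, -2.46689129e-02,
       -6.84116612e+01, -1.48152397e+01]), 'joint_velocities': array([ 0.02595166, -0.02439344,  0.2129133 ,  0.13286343, -0.00917139,
        0.12001431]), 'effort': array([-3.72531340e-04, -3.91689491e+01,  1.87935412e+01,  4.23190311e+00,
        1.34506042e-02, -7.88112743e-05]), 'tcp_pos': array([ 0.2431454 , -0.57533463,  0.29124867]), 'ee_rot': array([[-9.21186415e-01, -3.89120557e-01, -8.83674687e-04],
       [-3.89121543e-01,  9.21184670e-01,  1.79666162e-03],
       [ 1.14909606e-04,  1.99891713e-03, -9.99997996e-01]]), 'wrist_force': array([-0.2955139 , -0.18714201, -0.56394069]), 'moment': array([ 0.01376924, -0.06079205, -0.0155686 ]), 'gripper_force': 0.0, 'gripper_width': 1.0030661771758396}
```

View pics/top0.png

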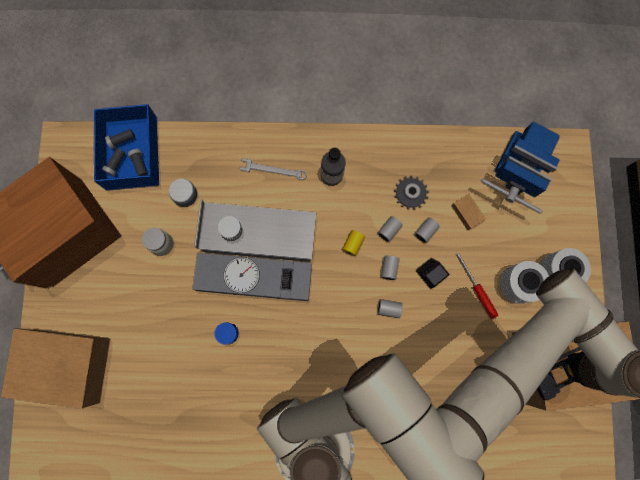

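View pics/scene0.png

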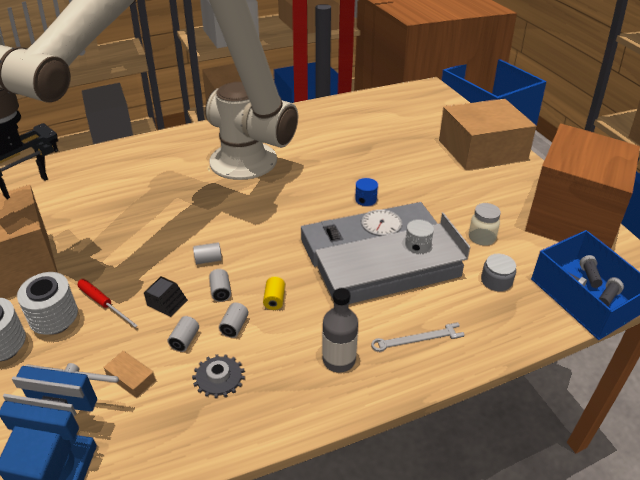

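The four grey bushes are in the top view at (391,229), (427,231), (390,267) and (390,308). Other pixels there:
- Piston on the platform: (230,229)
- Chock: (432,272)
- Wheel: (287,278)
- Dial: (241,274)
- Look-alikes: yellow bush (354,242), blue piston (226,334), jars (182,192) and (157,241), dark parts in the blue bin, big rings at right

I'll check these choices in one close crop.

```bash
python3 - <<'E'
import cv2
im=cv2.imread("pics/top0.png")
cv2.imwrite("pics/c1.png",cv2.resize(im[180:345,185:455],None,fx=2.96,fy=2.96,interpolation=cv2.INTER_CUBIC))
E
```

```text
(no output)
```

View pics/c1.png

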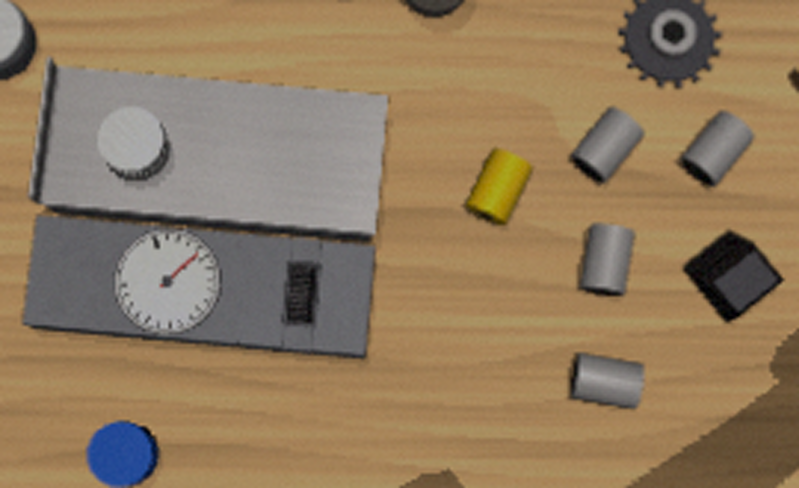

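```bash
cat >> h.py <<'E'
def blobs(im,mask,amin,amax):
    c,_=cv2.findContours(mask.astype(np.uint8)*255,cv2.RETR_EXTERNAL,cv2.CHAIN_APPROX_NONE)
    return [(cv2.contourArea(k),cv2.minAreaRect(k)) for k in c if amin<cv2.contourArea(k)<amax]
E
python3 - <<'E'
from h import *
m=camera_model("top")
c=lambda x,y:(185+(x+.5)/2.96-.5,180+(y+.5)/2.96-.5)
P={k:at(m,*c(x,y),z)[:2] for k,(x,y,z) in dict(pBR=(387,95,.0646),pFR=(375,234,.0646),pFL=(47,206,.0646),cFR=(366,354,.05),cFL=(24,324,.05),wheel=(302,292,.06),dial=(167,281,.05),piston=(132,142,.0646+.052),blue=(122,453,.052),
 b1=(607,145,.03),b2=(717,148,.03),b3=(607,259,.03),b4=(608,381,.03),yel=(499,185,.03),chock=(733,277,.025)).items()}
for k,v in P.items(): print(k,v.round(3))
for a,b in(("cFR","cFL"),("pFR","pFL"),("pFR","pBR")):
    d=P[b]-P[a]; print(a,b,np.linalg.norm(d).round(4),np.degrees(np.arctan2(d[1],d[0])).round(2))
# axis directions of bushes (px ends in crop)
for k,(x1,y1,x2,y2) in dict(b1=(588,168,627,120),b2=(697,170,737,122),b3=(603,292,612,226),b4=(574,377,642,385)).items():
    d=at(m,*c(x2,y2),.025)-at(m,*c(x1,y1),.025); print(k,np.degrees(np.arctan2(d[1],d[0])).round(1),np.linalg.norm(d[:2]).round(3))
E
```

```text
pBR [0.658 0.001]
pFR [0.524 0.012]
pFL [0.548 0.319]
cFR [0.413 0.019]
cFL [0.438 0.339]
wheel [0.47  0.079]
dial [0.48  0.207]
piston [0.599 0.234]
blue [0.32  0.243]
b1 [ 0.619 -0.213]
b2 [ 0.617 -0.321]
b3 [ 0.507 -0.211]
b4 [ 0.39 -0.21]
yel [ 0.578 -0.108]
chock [ 0.491 -0.334]
cFR cFL 0.3212 85.49
pFR pFL 0.3088 85.56
pFR pBR 0.1341 -4.43
b1 -39.1 0.062
b2 -40.3 0.063
b3 -8.7 0.065
b4 -96.4 0.065
```

```bash
cat >> h.py <<'E'
UX=np.array([np.cos(np.radians(-4.5)),np.sin(np.radians(-4.5))]); UY=np.array([-UX[1],UX[0]])
STOP=np.array([.618,.320])
def S(x,y): return STOP+x*UX+y*UY      # platform frame -> world xy
def plan(x,y,z,th,step=.05):
    """z: height of grasp point; th: world angle of tool y. Turn first, then shift in the turned tool axes."""
    s=sense(); R=np.array(s["ee_rot"]); p=np.array(s["tcp_pos"])
    t0=np.degrees(np.arctan2(R[1,1],R[0,1])); turn=(t0-th+90)%180-90
    c,sn=np.cos(np.radians(turn)),np.sin(np.radians(turn))
    R2=R@np.array([[c,-sn,0],[sn,c,0],[0,0,1]])
    d=R2.T@(np.array([x,y,z+.051])-p); n=max(1,int(np.ceil(np.linalg.norm(d)/step)))
    print("at",(p-[0,0,.051]).round(4),"turn",np.radians(turn).round(4),"shift",d.round(4),"n",n,"each",(d/n).round(4),"j6",s["joints"][5].round(0),"t",round(s["time_s"],1))
E
python3 -c "
from h import *
plan(.599,.234,.19,175.5)"
```

```text
at [ 0.2431 -0.5753  0.2402] turn -1.0926 shift [-0.8347 -0.2913  0.0514] n 18 each [-0.0464 -0.0162  0.0029] j6 -15.0 t 0.1
```

Emit:
{"fn": "jog_arm", "kwargs": {
  "rows": [
    [[0,0,0,-0.182],[0,0,0,-0.182],[0,0,0,-0.182],[0,0,0,-0.182],[0,0,0,-0.182],[0,0,0,-0.182]]
  ],
  "claw": 1
}}

```text
time_s: 0.85
tcp_pos: [0.2432, -0.5754, 0.2916]
ee_rot: [[-0.073, -0.997, -0.001], [-0.997, 0.073, 0.001], [-0.001, 0.001, -1.0]]
wrist_force: [-1.0, 0.2, 0.2]
gripper_width: 0.997
gripper_force: 0.0
```

Emit:
{"fn": "jog_arm", "kwargs": {
  "rows": [
    [[-0.0464,-0.0162,0.0029,0],[-0.0464,-0.0162,0.0029,0],[-0.0464,-0.0162,0.0029,0],[-0.0464,-0.0162,0.0029,0],[-0.0464,-0.0162,0.0029,0],[-0.0464,-0.0162,0.0029,0],[-0.0464,-0.0162,0.0029,0],[-0.0464,-0.0162,0.0029,0],[-0.0464,-0.0162,0.0029,0],[-0.0464,-0.0162,0.0029,0],[-0.0464,-0.0162,0.0029,0],[-0.0464,-0.0162,0.0029,0],[-0.0464,-0.0162,0.0029,0],[-0.0464,-0.0162,0.0029,0],[-0.0464,-0.0162,0.0029,0],[-0.0464,-0.0162,0.0029,0],[-0.0464,-0.0162,0.0029,0],[-0.0464,-0.0162,0.0029,0],[0,0,0,0],[0,0,0,0]]
  ]
}}

```text
time_s: 3.35
tcp_pos: [0.5994, 0.2336, 0.2393]
ee_rot: [[-0.079, -0.997, -0.002], [-0.997, 0.079, -0.001], [0.001, 0.002, -1.0]]
wrist_force: [-0.4, -0.9, -0.4]
gripper_width: 1.0
gripper_force: 0.0
```

```bash
python3 - <<'E'
from h import *
plan(.599,.234,.0906,175.5)
m,im=snap("wrist","w1.png"); print(m["eye"],m["rotation"])
E
```

```text
at [0.5994 0.2336 0.1883] turn -0.0004 shift [-0.0005  0.0003  0.0977] n 2 each [-0.0002  0.0001  0.0488] j6 -40.0 t 3.4
[0.59369031 0.16033689 0.3310242 ] [[-9.96856530e-01  7.65758955e-02  2.03271137e-02]
 [ 7.92242786e-02  9.60993392e-01  2.64981536e-01]
 [ 7.56976463e-04  2.65758975e-01 -9.64039208e-01]]
```

View pics/w1.png

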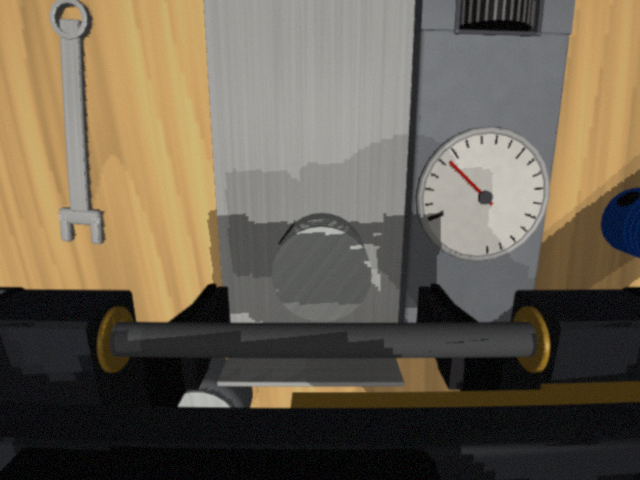

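```bash
python3 - <<'E'
from h import *
m=camera_model("wrist")
for k,(u,v,z) in dict(piston=(322,268,.1166),foot=(311,358,.0646),stoptop=(311,384,.0976),pl1=(209,100,.0646),pr1=(412,100,.0646),pl2=(214,200,.0646),pr2=(407,300,.0646),dialc=(485,197,.05),wheelback=(456,20,.05)).items():
    p=at(m,u,v,z)[:2]; d=p-STOP; print(k,p.round(4),"S",(d@UX).round(4),(d@UY).round(4))
print(proj(m,[*S(0,0),.0646]))
E
```

```text
piston [0.5999 0.2314] S -0.0111 -0.0897
foot [0.6161 0.323 ] S -0.0021 0.0029
stoptop [0.6152 0.3238] S -0.0031 0.0036
pl1 [0.6667 0.126 ] S 0.0637 -0.1896
pr1 [0.5325 0.1369] S -0.0708 -0.1892
pl2 [0.6732 0.1924] S 0.0651 -0.1229
pr2 [0.5393 0.2794] S -0.0753 -0.0467
dialc [0.4761 0.2079] S -0.1327 -0.1229
wheelback [0.4979 0.0862] S -0.1014 -0.2425
[308.29129853 354.80809726]
```

Emit:
{"fn": "jog_arm", "kwargs": {
  "rows": [
    [[0.001,0,0.033,0],[0.001,0,0.033,0],[0,0,0.031,0],[0,0,0,0],[0,0,0,0]]
  ]
}}

```text
time_s: 4.03
tcp_pos: [0.6005, 0.2316, 0.1448]
ee_rot: [[-0.079, -0.997, 0.002], [-0.997, 0.079, 0.001], [-0.001, -0.002, -1.0]]
wrist_force: [0.1, 0.2, 0.5]
gripper_width: 1.001
gripper_force: 0.0
```

Emit:
{"fn": "jog_arm", "kwargs": {
  "rows": [
    [[0,0,0,0],[0,0,0,0],[0,0,0,0],[0,0,0,0],[0,0,0,0],[0,0,0,0],[0,0,-0.03,0],[0,0,-0.04,0],[0,0,0,0],[0,0,0,0]]
  ],
  "claw": 0
}}

```text
time_s: 5.28
tcp_pos: [0.5987, 0.2315, 0.2114]
ee_rot: [[-0.08, -0.997, -0.003], [-0.997, 0.08, -0.001], [0.001, 0.003, -1.0]]
wrist_force: [0.1, -0.2, -3.6]
gripper_width: 0.686
gripper_force: 30.0
```

```bash
sed -i 's/^STOP=.*/STOP=np.array([.6147,.3233])/' h.py; python3 -c "
from h import *
plan(.42,-.07,.16,175.5); plan(.42,-.07,.028,175.5)"
```

```text
at [0.5987 0.2315 0.1604] turn -0.0012 shift [0.3146 0.1544 0.0012] n 8 each [0.0393 0.0193 0.0002] j6 -40.0 t 5.3
at [0.5987 0.2315 0.1604] turn -0.0012 shift [0.3144 0.154  0.1332] n 8 each [0.0393 0.0193 0.0167] j6 -40.0 t 5.3
```

Emit:
{"fn": "jog_arm", "kwargs": {
  "rows": [
    [[0.0393,0.0193,0,0],[0.0393,0.0193,0,0],[0.0393,0.0193,0,0],[0.0393,0.0193,0,0],[0.0393,0.0193,0,0],[0.0393,0.0193,0,0],[0.0393,0.0193,0,0],[0.0393,0.0193,0,0],[0,0,0.04,0],[0,0,0.04,0],[0,0,0.03,0],[0,0,0.01,0],[0,0,0.009,0],[0,0,0,0],[0,0,0,0]]
  ]
}}

```text
time_s: 7.15
tcp_pos: [0.4216, -0.0692, 0.0848]
ee_rot: [[-0.079, -0.997, 0.002], [-0.997, 0.079, 0.0], [-0.0, -0.002, -1.0]]
wrist_force: [0.5, 0.5, -2.3]
gripper_width: 0.684
gripper_force: 30.0
```

```bash
python3 -c "
from h import *
plan(.42,-.07,.03,175.5);s=sense();print(s['wrist_force'],s['gripper_width'])"
```

```text
at [ 0.4216 -0.0692  0.0338] turn -0.0002 shift [0.0009 0.0015 0.0038] n 1 each [0.0009 0.0015 0.0038] j6 -17.0 t 7.2
[ 0.50525962  0.45380818 -2.27831083] 0.6840938421091394
```

Emit:
{"fn": "jog_arm", "kwargs": {
  "rows": [
    [[0,0,0.003,0],[0,0,0,0]]
  ]
}}

```text
time_s: 7.4
tcp_pos: [0.421, -0.0693, 0.0812]
ee_rot: [[-0.079, -0.997, 0.0], [-0.997, 0.079, 0.0], [-0.0, -0.0, -1.0]]
wrist_force: [-0.5, -0.7, -3.1]
gripper_width: 0.68
gripper_force: 30.0
```

Emit:
{"fn": "jog_arm", "kwargs": {
  "rows": [
    [[0,0,0,0],[0,0,0,0],[0,0,0,0],[0,0,0,0],[0,0,-0.03,0],[0,0,-0.05,0],[0,0,-0.05,0],[0.04,-0.015,-0.02,0],[0.05,-0.018,-0.02,0],[0.05,-0.018,0,0],[0.05,-0.018,0,0],[0.05,-0.018,0,0],[0,0,0,0],[0,0,0,0]]
  ],
  "claw": 1
}}

```text
time_s: 9.15
tcp_pos: [0.4883, -0.3153, 0.2504]
ee_rot: [[-0.08, -0.997, -0.001], [-0.997, 0.08, 0.001], [-0.001, 0.001, -1.0]]
wrist_force: [0.9, -0.2, 0.0]
gripper_width: 1.001
gripper_force: 0.0
```

```bash
python3 - <<'E'
from h import *
plan(.491,-.334,.021,175.5)
m,im=snap("wrist","w2.png")
m,im=snap("top","t2.png")
cv2.imwrite("pics/w2s.png",np.hstack([cv2.imread("pics/w2.png")[:,:,:],cv2.resize(im[200:360,240:294],(162,480))]))
E
```

```text
at [ 0.4883 -0.3153  0.1994] turn -0.0012 shift [ 0.0185 -0.0044  0.1784] n 4 each [ 0.0046 -0.0011  0.0446] j6 12.0 t 9.2
```

View pics/w2.png

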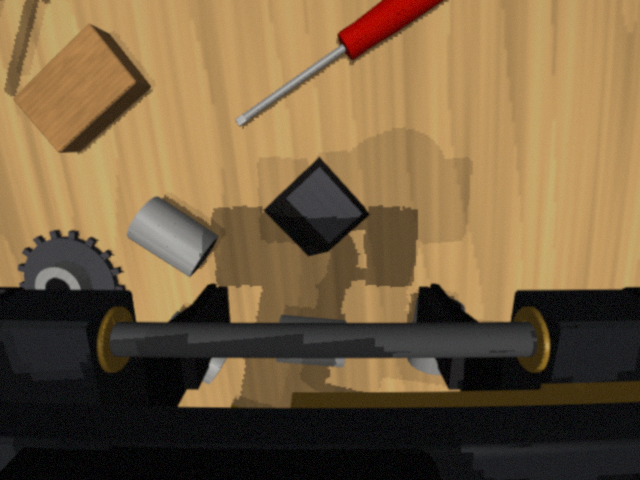

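The chock is centred near (317,205) and turned about 45°. The bush that was next to it is at (172,236). I'll brighten a crop to see which face slopes.

```bash
python3 - <<'E'
import cv2,numpy as np
im=cv2.imread("pics/w2.png")[145:265,250:385]
im=cv2.resize(im,None,fx=4.4,fy=4.4,interpolation=cv2.INTER_CUBIC)
cv2.imwrite("pics/c2.png",(255*(im/255.)**.45).astype(np.uint8))
E
```

```text
(no output)
```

View pics/c2.png

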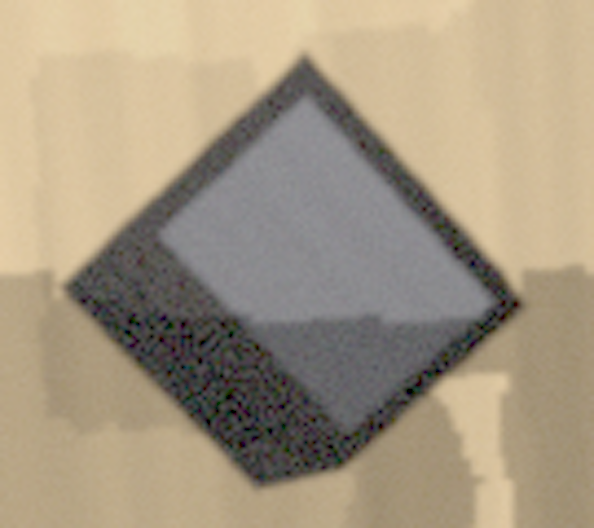

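```bash
python3 - <<'E'
from h import *
m=camera_model("wrist")
c=lambda x,y:(250+(x+.5)/4.4-.5,145+(y+.5)/4.4-.5)
T=[at(m,*c(*q),.042)[:2] for q in((305,92),(495,305),(345,428),(160,238))]
F=[at(m,*c(*q),0)[:2] for q in((65,290),(260,485))]
print(np.round(T,4),np.round(F,4))
print([np.linalg.norm(T[i]-T[(i+1)%4]).round(3) for i in range(4)],np.linalg.norm(F[0]-F[1]).round(3))
tc=np.mean(T,axis=0); fc=np.mean(F,axis=0); y=(T[3]+T[2]-T[0]-T[1])/2; a=np.degrees(np.arctan2(y[1],y[0])); x=T[1]-T[0]
y/=np.linalg.norm(y); print("yaw y",a,"x-edge",np.degrees(np.arctan2(x[1],x[0])),"top c",tc,"toe",fc,"mid",tc+.0125*y, fc-.035*y,"toe-top",(fc-tc)@y)
E
```

```text
[[ 0.4873 -0.3708]
 [ 0.456  -0.3302]
 [ 0.4849 -0.3093]
 [ 0.5154 -0.3471]] [[ 0.5407 -0.3323]
 [ 0.5042 -0.2872]]
[np.float64(0.051), np.float64(0.036), np.float64(0.049), np.float64(0.037)] 0.058
yaw y 38.02083915012619 x-edge 127.69062563704706 top c [ 0.48591746 -0.33934743] toe [ 0.52246109 -0.30973602] mid [ 0.49576479 -0.33164808] [ 0.49488856 -0.3312942 ] toe-top 0.04702768556113433
```

```bash
python3 -c "
from h import *
plan(.495,-.331,.021,128)"
```

```text
at [ 0.4885 -0.3145  0.2001] turn 0.8296 shift [ 0.005  -0.0171  0.1791] n 4 each [ 0.0012 -0.0043  0.0448] j6 12.0 t 9.2
```

Emit:
{"fn": "jog_arm", "kwargs": {
  "rows": [
    [[0,0,0,0.166],[0,0,0,0.166],[0,0,0,0.166],[0,0,0,0.166],[0,0,0,0.166],[0.005,-0.017,0.03,0],[0,0,0.04,0],[0,0,0.04,0],[0,0,0.04,0],[0,0,0.029,0],[0,0,0,0],[0,0,0,0]]
  ]
}}

```text
time_s: 10.75
tcp_pos: [0.4956, -0.331, 0.0726]
ee_rot: [[-0.788, -0.616, 0.0], [-0.616, 0.788, -0.0], [-0.0, -0.0, -1.0]]
wrist_force: [0.9, -0.8, 0.3]
gripper_width: 1.002
gripper_force: 0.0
```

Emit:
{"fn": "jog_arm", "kwargs": {
  "rows": [
    [[0,0,0,0],[0,0,0,0],[0,0,0,0],[0,0,0,0],[0,0,0,0],[0,0,0,0],[0,0,0,0],[0,0,-0.04,0],[0,0,-0.05,0],[0,0,-0.05,0],[0,0,0,-0.166],[0,0,0,-0.166],[0,0,0,-0.166],[0,0,0,-0.166],[0,0,0,-0.166]]
  ],
  "claw": 0
}}

```text
time_s: 12.62
tcp_pos: [0.4948, -0.3317, 0.211]
ee_rot: [[-0.074, -0.997, -0.001], [-0.997, 0.074, 0.001], [-0.001, 0.002, -1.0]]
wrist_force: [0.1, 0.4, -2.7]
gripper_width: 0.683
gripper_force: 30.0
```

```bash
python3 -c "
from h import *
print(S(0,-.262))
plan(*S(0,-.262),.16,175.5)"
```

```text
[0.59414372 0.06210766]
at [ 0.4948 -0.3317  0.16  ] turn 0.0045 shift [-4.003e-01 -6.810e-02  3.000e-04] n 9 each [-0.0445 -0.0076  0.    ] j6 14.0 t 12.6
```

Emit:
{"fn": "jog_arm", "kwargs": {
  "rows": [
    [[-0.0445,-0.0076,0,0.0045],[-0.0445,-0.0076,0,0],[-0.0445,-0.0076,0,0],[-0.0445,-0.0076,0,0],[-0.0445,-0.0076,0,0],[-0.0445,-0.0076,0,0],[-0.0445,-0.0076,0,0],[-0.0445,-0.0076,0,0],[-0.0445,-0.0076,0,0],[0,0,0.03,0],[0,0,0.03,0],[0,0,0.006,0],[0,0,0.004,0],[0,0,0,0],[0,0,0,0]]
  ]
}}

```text
time_s: 14.5
tcp_pos: [0.5972, 0.0615, 0.1432]
ee_rot: [[-0.083, -0.997, 0.002], [-0.997, 0.083, 0.001], [-0.001, -0.002, -1.0]]
wrist_force: [-0.5, 0.3, -2.8]
gripper_width: 0.685
gripper_force: 30.0
```

```bash
python3 -c "
from h import *
plan(*S(0,-.262),.087,175.5);s=sense();print(s['wrist_force'],s['gripper_width'])"
```

```text
at [0.5972 0.0615 0.0922] turn -0.005 shift [-0.0003  0.0031  0.0052] n 1 each [-0.0003  0.0031  0.0052] j6 -26.0 t 14.5
[-0.53161454  0.26676194 -2.82670427] 0.6851580228492952
```

Emit:
{"fn": "jog_arm", "kwargs": {
  "rows": [
    [[0,0.003,0.003,-0.004],[0,0,0.002,0],[0,0,0,0],[0,0,0,0]]
  ]
}}

```text
time_s: 15.0
tcp_pos: [0.5937, 0.0618, 0.1373]
ee_rot: [[-0.079, -0.997, 0.0], [-0.997, 0.079, -0.0], [0.0, -0.0, -1.0]]
wrist_force: [-1.6, -0.7, 0.5]
gripper_width: 0.69
gripper_force: 30.0
```

Emit:
{"fn": "jog_arm", "kwargs": {
  "rows": [
    [[0,0,0,0],[0,0,0,0],[0,0,0,0],[0,0,0,0],[0,0,0,0],[0,0,-0.02,0],[0,0,-0.05,0],[0,0,-0.05,0],[0,0,0,0],[0,0,0,0]]
  ],
  "claw": 1
}}

```text
time_s: 16.25
tcp_pos: [0.5932, 0.0617, 0.2567]
ee_rot: [[-0.08, -0.997, -0.001], [-0.997, 0.08, 0.0], [-0.0, 0.001, -1.0]]
wrist_force: [-0.7, -0.3, 0.2]
gripper_width: 1.0
gripper_force: 0.0
```

```bash
python3 - <<'E'
from h import *
w=S(-.1305,-.251); print(w)
plan(*w,.13,175.5)
m,im=snap("wrist","w3.png")
m,im=snap("top","t3.png")
cv2.imwrite("pics/c3.png",cv2.resize(im[180:345,185:455],None,fx=2.96,fy=2.96,interpolation=cv2.INTER_CUBIC))
print(proj(m,[*w,.061]))
E
```

```text
[0.46490905 0.08331266]
at [0.5932 0.0617 0.2057] turn -0.0013 shift [-0.0114  0.1295  0.0758] n 4 each [-0.0029  0.0324  0.0189] j6 -26.0 t 16.2
[285.15641489 279.93786775]
```

View pics/w3.png

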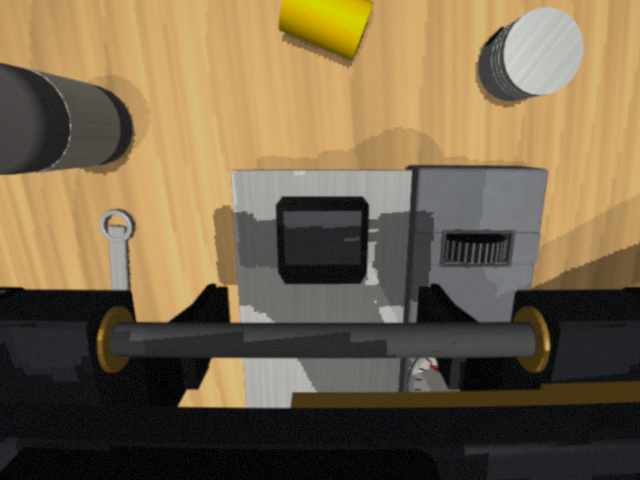

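```bash
cat >> h.py <<'E'
def dial():
    """dial zero-line and needle angles clockwise from scale +x, from the top camera (dial centre at platform-frame point DC)"""
    m=camera_model("top"); im=capture("top").astype(float)
    a=np.radians(np.arange(-179,180,1)); C=S(*DC); g=im.mean(2); red=im[:,:,0]-im[:,:,1]
    def prof(img,r0,r1):
        o=[]
        for t in a:
            d=np.cos(t)*UX-np.sin(t)*UY
            q=np.array([proj(m,[*(C+r*d),.05]) for r in np.linspace(r0,r1,8)],np.float32)
            o.append(cv2.remap(img.astype(np.float32),q[:,0],q[:,1],cv2.INTER_LINEAR).mean())
        return np.array(o)
    w=lambda p:np.angle(np.sum(np.clip(p-p.max()*.6,0,None)*np.exp(1j*a)))
    d=prof(255-g,.030,.040); r=prof(red,.015,.035)
    k=np.argmax(cv2.GaussianBlur(d.reshape(1,-1),(0,0),3)); sel=np.abs(np.angle(np.exp(1j*(a-a[k]))))<.15
    z=a[k]+np.sum((d*np.angle(np.exp(1j*(a-a[k]))))[sel]*1)/np.sum(d[sel])
    return round(float(z),3),round(float(w(r)),3)
DC=np.array([-.1295,-.1259])
E
python3 - <<'E'
from h import *
m=camera_model("wrist")
for u,v in((440,232),(515,232),(440,265),(513,265),(477.5,248)): 
    p=at(m,u,v,.05)[:2]; print(p.round(4),((p-STOP)@UX).round(4),((p-STOP)@UY).round(4))
print(dial()); plan(*S(-.130,-.251),.1,175.5)
E
```

```text
[0.4984 0.0647] -0.0956 -0.2669
[0.4369 0.0696] -0.1573 -0.2669
[0.4984 0.0927] -0.0979 -0.239
[0.4371 0.0978] -0.1594 -0.2388
[0.4675 0.0806] -0.1277 -0.2535
(0.454, -2.114)
at [0.593  0.0616 0.2044] turn -0.0011 shift [-0.0117  0.1286  0.1048] n 4 each [-0.0029  0.0322  0.0262] j6 -26.0 t 16.4
```

View pics/c3.png

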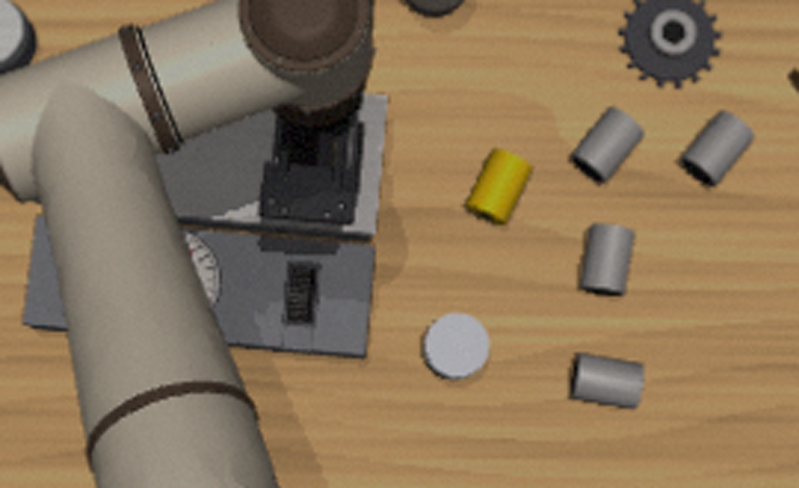

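Emit:
{"fn": "jog_arm", "kwargs": {
  "rows": [
    [[-0.002,0.047,0,0],[-0.004,0.047,0,0],[-0.0047,0.0465,0,0],[0,0,0.04,0],[0,0,0.04,0],[0,0,0.03,0],[0,0,0.007,0],[0,0,0,0],[0,0,0,0],[0,0,0,0]]
  ],
  "claw": 0
}}

```text
time_s: 17.65
tcp_pos: [0.455, 0.0838, 0.141]
ee_rot: [[-0.079, -0.997, 0.002], [-0.997, 0.079, 0.001], [-0.001, -0.002, -1.0]]
wrist_force: [-0.4, 0.0, -0.3]
gripper_width: 0.018
gripper_force: 0.0
```

```bash
sed -i 's/^def dial():/def dial(n="top"):/; s/m=camera_model("top"); im=capture("top")/m=camera_model(n); im=capture(n)/' h.py; python3 -c "
from h import *
plan(*S(-.142,-.252),.0797,175.5);s=sense();print(s['wrist_force'],s['gripper_width'],s['tcp_pos'][2]-finger_overhang)"
```

```text
at [0.455  0.0838 0.09  ] turn -0.0009 shift [0.0008 0.0016 0.0103] n 1 each [0.0008 0.0016 0.0103] j6 -35.0 t 17.6
[-0.39577488  0.00190984 -0.29802739] 0.017971525885562823 0.0713385594693781
```

Emit:
{"fn": "jog_arm", "kwargs": {
  "rows": [
    [[0,0,0.005,0],[0,0,0,0],[0,0,0,0],[0,0,0,0]]
  ]
}}

```text
time_s: 18.15
tcp_pos: [0.4545, 0.0836, 0.1351]
ee_rot: [[-0.079, -0.997, 0.0], [-0.997, 0.079, 0.0], [-0.0, -0.0, -1.0]]
wrist_force: [-0.0, 0.3, 0.9]
gripper_width: 0.008
gripper_force: 0.0
```

Emit:
{"fn": "jog_arm", "kwargs": {
  "rows": [
    [[0,0,0.002,0],[0,0,0,0],[0,0,0,0]]
  ]
}}

```text
time_s: 18.52
tcp_pos: [0.4545, 0.0836, 0.133]
ee_rot: [[-0.079, -0.997, -0.0], [-0.997, 0.079, -0.0], [0.0, 0.0, -1.0]]
wrist_force: [0.6, -0.4, 0.2]
gripper_width: 0.008
gripper_force: 0.0
```

Emit:
{"fn": "jog_arm", "kwargs": {
  "rows": [
    [[0,0,0.001,0],[0,0,0,0],[0,0,0,0]]
  ]
}}

```text
time_s: 18.9
tcp_pos: [0.4545, 0.0836, 0.132]
ee_rot: [[-0.079, -0.997, -0.0], [-0.997, 0.079, -0.0], [0.0, 0.0, -1.0]]
wrist_force: [-0.6, 0.3, 0.5]
gripper_width: 0.006
gripper_force: 0.0
```

Emit:
{"fn": "jog_arm", "kwargs": {
  "rows": [
    [[0,0,0.0015,0],[0,0,0,0],[0,0,0,0]]
  ]
}}

```text
time_s: 19.27
tcp_pos: [0.4544, 0.0836, 0.1305]
ee_rot: [[-0.079, -0.997, -0.0], [-0.997, 0.079, -0.0], [0.0, 0.0, -1.0]]
wrist_force: [-0.2, 0.3, 1.2]
gripper_width: 0.004
gripper_force: 0.0
```

Emit:
{"fn": "jog_arm", "kwargs": {
  "rows": [
    [[0,0,0.0005,0],[0,0,0,0],[0,0,0,0]]
  ]
}}

```text
time_s: 19.65
tcp_pos: [0.4545, 0.0836, 0.1302]
ee_rot: [[-0.079, -0.997, 0.0], [-0.997, 0.079, 0.0], [-0.0, -0.0, -1.0]]
wrist_force: [0.5, -0.4, 1.8]
gripper_width: 0.006
gripper_force: 0.9
```

Emit:
{"fn": "jog_arm", "kwargs": {
  "rows": [
    [[0,0,0.0005,0],[0,0,0,0],[0,0,0,0]]
  ]
}}

```text
time_s: 20.02
tcp_pos: [0.4546, 0.0836, 0.13]
ee_rot: [[-0.079, -0.997, 0.0], [-0.997, 0.079, 0.0], [-0.0, -0.0, -1.0]]
wrist_force: [-1.0, -0.6, 5.4]
gripper_width: 0.004
gripper_force: 2.7
```

Emit:
{"fn": "jog_arm", "kwargs": {
  "rows": [
    [[0,-0.0025,0.0002,0],[0,-0.0025,0,0],[0,-0.0025,0,0],[0,-0.0025,0,0],[0,-0.0025,0,0],[0,-0.0025,0,0],[0,-0.0025,0,0],[0,-0.0025,0,0],[0,-0.0025,0,0],[0,-0.0025,0,0],[0,0,0,0],[0,0,0,0]]
  ]
}}

```text
time_s: 21.52
tcp_pos: [0.4802, 0.0817, 0.1299]
ee_rot: [[-0.079, -0.997, 0.002], [-0.997, 0.079, 0.0], [-0.0, -0.002, -1.0]]
wrist_force: [1.7, -0.7, 4.6]
gripper_width: 0.003
gripper_force: 2.6
```

```bash
python3 - <<'E'
from h import *
print(dial("scene"))
m,im=snap("scene","s4.png"); q=proj(m,[*S(*DC),.05]); print(q)
u,v=q.astype(int); cv2.imwrite("pics/c4.png",cv2.resize(im[v-35:v+35,u-45:u+45],None,fx=6,fy=6,interpolation=cv2.INTER_CUBIC))
E
```

```text
(2.095, 0.506)
[380.46607629 221.67200949]
```

View pics/c4.png

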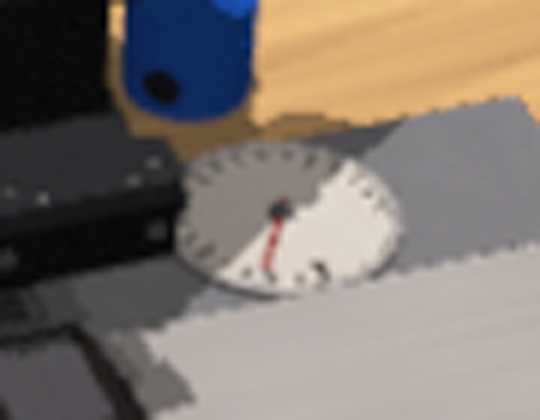

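```bash
python3 - <<'E'
from h import *
m=camera_model("scene")
P=[at(m,335+(x+.5)/6-.5,186+(y+.5)/6-.5,.052)[:2] for x,y in((281,209),(321,271),(267,268))]
for q in P[1:]:
    d=q-P[0]; print(np.linalg.norm(d).round(3),np.arctan2(-(d@UY),d@UX).round(3))
E
```

```text
0.042 0.009
0.039 0.543
```

Emit:
{"fn": "jog_arm", "kwargs": {
  "rows": [
    [[0,0,-0.004,0],[0,0.013,0,0],[0,0.0125,0,0],[0,0,0,0],[0,0,0.003,0],[0,0,0.001,0],[0,0,0,0],[0,-0.0025,0,0],[0,-0.0025,0,0],[0,-0.0025,0,0],[0,-0.0025,0,0],[0,-0.0025,0,0],[0,-0.0025,0,0],[0,-0.0025,0,0],[0,-0.0025,0,0],[0,-0.0025,0,0],[0,-0.0025,0,0],[0,0,0,0]]
  ]
}}

```text
time_s: 23.88
tcp_pos: [0.4802, 0.0819, 0.1299]
ee_rot: [[-0.079, -0.997, 0.002], [-0.997, 0.079, 0.001], [-0.001, -0.002, -1.0]]
wrist_force: [1.1, -0.7, 5.2]
gripper_width: 0.004
gripper_force: 2.7
```

Emit:
{"fn": "jog_arm", "kwargs": {
  "rows": [
    [[0,0,-0.004,0],[0,0.013,0,0],[0,0.0125,0,0],[0,0,0,0],[0,0,0.003,0],[0,0,0.001,0],[0,0,0,0],[0,-0.0025,0,0],[0,-0.0025,0,0],[0,-0.0025,0,0],[0,-0.0025,0,0],[0,-0.0025,0,0],[0,-0.0015,0,0],[0,0,0,0],[0,0,-0.006,0],[0,0,-0.03,0],[0,0,-0.04,0],[0,0,-0.04,0]]
  ]
}}

```text
time_s: 26.12
tcp_pos: [0.4672, 0.0824, 0.2462]
ee_rot: [[-0.08, -0.997, -0.001], [-0.997, 0.08, -0.0], [0.0, 0.001, -1.0]]
wrist_force: [1.3, 0.4, -0.8]
gripper_width: 0.006
gripper_force: 0.0
```

Emit:
{"fn": "jog_arm", "kwargs": {
  "rows": [
    [[-0.04,0,-0.01,0],[-0.04,0,0,0],[-0.04,0,0,0],[0,0,0,0],[0,0,0,0]]
  ],
  "claw": 1
}}

```text
time_s: 26.75
tcp_pos: [0.4766, 0.2019, 0.2548]
ee_rot: [[-0.079, -0.997, -0.001], [-0.997, 0.079, -0.001], [0.001, 0.001, -1.0]]
wrist_force: [-0.2, -0.9, 0.6]
gripper_width: 0.487
gripper_force: 0.0
```

```bash
python3 - <<'E'
from h import *
m,im=snap("wrist","w5.png"); q=proj(m,[*S(*DC),.05]); print(q,proj(m,[*(S(*DC)+.038*UX),.05]))
print(sense()["tcp_pos"])
E
```

```text
[324.6186331  244.79847112] [277.46354734 244.86544564]
[0.47665941 0.20147774 0.25498939]
```

View pics/w5.png

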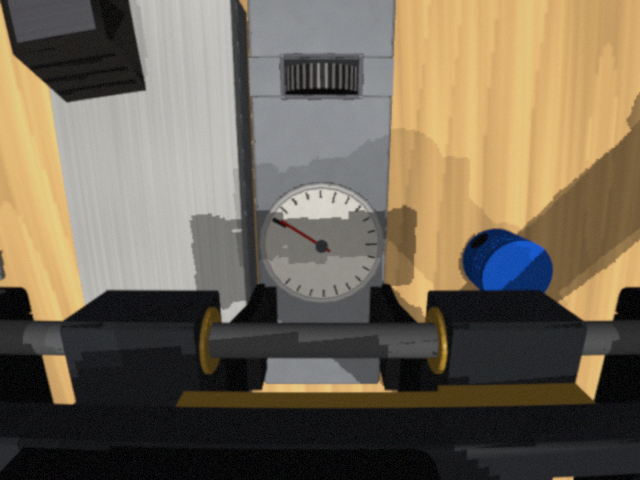

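```bash
python3 - <<'E'
from h import *
im=cv2.imread("pics/w5.png").astype(float); m=camera_model("wrist")
C=at(m,321,246,.052)[:2]
out=[]
for t in np.arange(.3,.85,.03):
    d=np.cos(t)*UX-np.sin(t)*UY
    v=[];
    for r in np.linspace(.033,.041,9):
        q=proj(m,[*(C+r*d),.052]); b=im[int(round(q[1])),int(round(q[0]))]; v.append(b)
    v=np.array(v); out.append((round(t,2),int(v[:,1].mean()),int((v[:,2]-v[:,1]).mean())))
print(out); plan(.619,-.213,.2,175.5)
E
```

```text
[(np.float64(0.3), 113, 2), (np.float64(0.33), 113, 2), (np.float64(0.36), 112, 2), (np.float64(0.39), 111, 2), (np.float64(0.42), 112, 2), (np.float64(0.45), 110, 2), (np.float64(0.48), 81, 1), (np.float64(0.51), 38, 2), (np.float64(0.54), 14, 29), (np.float64(0.57), 28, 47), (np.float64(0.6), 61, 38), (np.float64(0.63), 99, 13), (np.float64(0.66), 132, 2), (np.float64(0.69), 151, 3), (np.float64(0.72), 165, 3), (np.float64(0.75), 182, 3), (np.float64(0.78), 159, 3), (np.float64(0.81), 181, 3), (np.float64(0.84), 205, 4)]
at [0.4767 0.2015 0.204 ] turn -0.0016 shift [ 0.402  -0.1744  0.0041] n 9 each [ 0.0447 -0.0194  0.0005] j6 -45.0 t 26.8
```

```bash
python3 - <<'E'
from h import *
m,im=snap("top","t5.png")
hsv=cv2.cvtColor(im,cv2.COLOR_BGR2HSV); b=np.zeros((480,640),bool); b[205:330,372:445]=1
mask=b&(hsv[:,:,1]<70)
mask=cv2.morphologyEx(mask.astype(np.uint8),cv2.MORPH_OPEN,np.ones((3,3)))
for a,(c,s,ang) in blobs(im,mask>0,80,900):
    pts=cv2.boxPoints((c,s,ang)); w=np.array([at(m,*p,.026)[:2] for p in pts]); e=[(w[1]-w[0]),(w[2]-w[1])]
    e=max(e,key=np.linalg.norm); print(np.round(c),a,np.round(s,1),at(m,*c,.026)[:2].round(4),np.degrees(np.arctan2(e[1],e[0])).round(1)%180)
plan(.619,-.213,.2,141)
E
```

```text
[390. 308.] 310.5 [23.2 15.3] [ 0.3906 -0.2104] 80.8
[390. 267.] 302.5 [15.  22.7] [ 0.5086 -0.2118] 169.7
[428. 229.] 295.0 [14.9 23.2] [ 0.6199 -0.3238] 139.8
[390. 228.] 290.0 [14.7 22.3] [ 0.6223 -0.2152] 141.5
at [0.4767 0.2013 0.2041] turn 0.6002 shift [ 0.2324 -0.3713  0.0042] n 9 each [ 0.0258 -0.0413  0.0005] j6 -45.0 t 26.9
```

```bash
python3 -c "
from h import *
plan(.5086,-.2118,.022,169.7)"
```

```text
at [0.4767 0.2013 0.2041] turn 0.0993 shift [ 0.4006 -0.1054  0.1823] n 10 each [ 0.0401 -0.0105  0.0182] j6 -45.0 t 26.9
```

Emit:
{"fn": "jog_arm", "kwargs": {
  "rows": [
    [[0,0,0,0.0993],[0.05,-0.0132,0,0],[0.05,-0.0132,0,0],[0.05,-0.0132,0,0],[0.05,-0.0132,0,0],[0.05,-0.0132,0,0],[0.05,-0.0132,0,0],[0.05,-0.0132,0,0],[0.0506,-0.0132,0,0],[0,0,0.03,0],[0,0,0.04,0],[0,0,0,0],[0,0,0,0]]
  ],
  "claw": 1
}}

```text
time_s: 28.48
tcp_pos: [0.5102, -0.2114, 0.1868]
ee_rot: [[-0.178, -0.984, 0.002], [-0.984, 0.178, -0.001], [0.001, -0.002, -1.0]]
wrist_force: [-0.1, 0.7, 0.8]
gripper_width: 0.996
gripper_force: 0.0
```

```bash
python3 - <<'E'
from h import *
m,im=snap("wrist","w6.png"); q=proj(m,[.5086,-.2118,.022]);print(q)
plan(.5086,-.2118,.022,169.7)
E
```

```text
[325.99493529 250.22148281]
at [ 0.5106 -0.2112  0.1363] turn 0.0013 shift [0.0009 0.0022 0.1143] n 3 each [0.0003 0.0007 0.0381] j6 -5.0 t 28.5
```

View pics/w6.png

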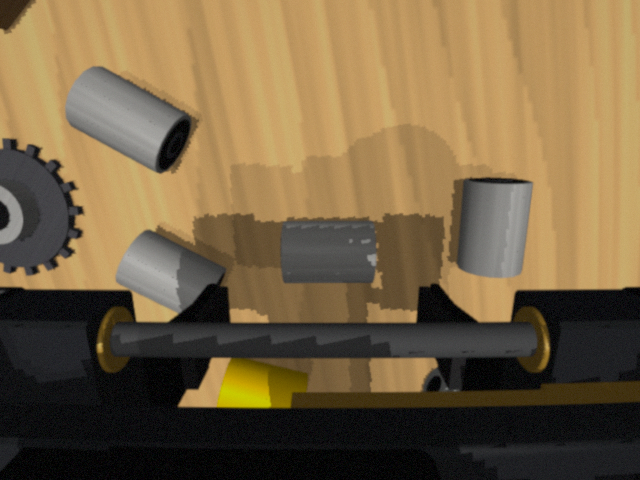

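The bush is centred at (327,251) and I predicted (326,250), so the top-view positions can be trusted. I'll grasp it.

Emit:
{"fn": "jog_arm", "kwargs": {
  "rows": [
    [[0,0.001,0.04,0],[0,0,0.04,0],[0,0,0.0335,0],[0,0,0,0],[0,0,0,0]]
  ]
}}

```text
time_s: 29.15
tcp_pos: [0.5097, -0.2106, 0.0732]
ee_rot: [[-0.177, -0.984, 0.003], [-0.984, 0.177, -0.0], [-0.0, -0.003, -1.0]]
wrist_force: [0.2, 0.3, 0.3]
gripper_width: 1.002
gripper_force: 0.0
```

Emit:
{"fn": "jog_arm", "kwargs": {
  "rows": [
    [[0,0,0,0],[0,0,0,0],[0,0,0,0],[0,0,0,0],[0,0,0,0],[0,0,0,0],[0,0,0,-0.1],[0,0,-0.04,0],[0,0,-0.05,0],[0,0,-0.05,0],[0,0,0,0],[0,0,0,0]]
  ],
  "claw": 0
}}

```text
time_s: 30.65
tcp_pos: [0.5076, -0.2103, 0.2103]
ee_rot: [[-0.08, -0.997, -0.002], [-0.997, 0.08, 0.001], [-0.001, 0.003, -1.0]]
wrist_force: [-1.1, -0.1, -3.8]
gripper_width: 0.711
gripper_force: 30.0
```

```bash
python3 -c "
from h import *
plan(*S(0,-.030),.162,175.5)"
```

```text
at [ 0.5076 -0.2103  0.1593] turn -0.0011 shift [-0.5103 -0.0649 -0.0023] n 11 each [-0.0464 -0.0059 -0.0002] j6 1.0 t 30.6
```

Emit:
{"fn": "jog_arm", "kwargs": {
  "rows": [
    [[-0.0464,-0.0059,0,0],[-0.0464,-0.0059,0,0],[-0.0464,-0.0059,0,0],[-0.0464,-0.0059,0,0],[-0.0464,-0.0059,0,0],[-0.0464,-0.0059,0,0],[-0.0464,-0.0059,0,0],[-0.0464,-0.0059,0,0],[-0.0464,-0.0059,0,0],[-0.0464,-0.0059,0,0],[-0.0464,-0.0059,0,0],[0,0,0.03,0],[0,0,0.03,0],[0,0,0.008,0],[0,0,0.003,0],[0,0,0,0],[0,0,0,0]]
  ]
}}

```text
time_s: 32.78
tcp_pos: [0.614, 0.2933, 0.1422]
ee_rot: [[-0.079, -0.997, 0.002], [-0.997, 0.079, 0.001], [-0.002, -0.002, -1.0]]
wrist_force: [0.1, -0.4, -4.1]
gripper_width: 0.71
gripper_force: 30.0
```

```bash
python3 -c "
from h import *
plan(*S(0,-.022),.0875,175.5);print(sense()['wrist_force'])"
```

```text
at [0.614  0.2933 0.0912] turn -0.0004 shift [-0.008   0.0017  0.0037] n 1 each [-0.008   0.0017  0.0037] j6 -44.0 t 32.8
[ 0.14269763 -0.35156833 -4.10780858]
```

Emit:
{"fn": "jog_arm", "kwargs": {
  "rows": [
    [[-0.003,0.001,0.003,0],[-0.003,0,0,0],[-0.002,0,0,0],[0,0,0,0],[0,0,0,0]]
  ]
}}

```text
time_s: 33.4
tcp_pos: [0.6131, 0.3011, 0.1379]
ee_rot: [[-0.079, -0.997, -0.0], [-0.997, 0.079, -0.0], [0.0, 0.0, -1.0]]
wrist_force: [-0.4, -0.5, -3.4]
gripper_width: 0.708
gripper_force: 30.0
```

Emit:
{"fn": "jog_arm", "kwargs": {
  "rows": [
    [[-0.001,0,0,0],[0,0,0,0],[0,0,0,0]]
  ]
}}

```text
time_s: 33.78
tcp_pos: [0.6131, 0.3013, 0.1377]
ee_rot: [[-0.079, -0.997, -0.001], [-0.997, 0.079, -0.001], [0.001, 0.001, -1.0]]
wrist_force: [0.5, -5.9, -2.8]
gripper_width: 0.71
gripper_force: 30.0
```

Emit:
{"fn": "jog_arm", "kwargs": {
  "rows": [
    [[0.001,0,0.0007,0],[0,0,0,0]]
  ]
}}

```text
time_s: 34.02
tcp_pos: [0.6131, 0.3012, 0.1372]
ee_rot: [[-0.079, -0.997, 0.0], [-0.997, 0.079, 0.0], [-0.0, -0.0, -1.0]]
wrist_force: [0.4, -3.6, -3.0]
gripper_width: 0.705
gripper_force: 30.0
```

Emit:
{"fn": "jog_arm", "kwargs": {
  "rows": [
    [[0,0,0,0],[0,0,0,0],[0,0,0,0],[0,0,0,0],[0,0,0,0],[0,0,-0.02,0],[0,0,-0.05,0],[0,0,-0.05,0],[0.05,0.01,0,0],[0.05,0.01,0,0],[0.05,0.01,0,0],[0,0,0,0],[0,0,0,0]]
  ],
  "claw": 1
}}

```text
time_s: 35.65
tcp_pos: [0.5718, 0.1541, 0.2576]
ee_rot: [[-0.079, -0.997, 0.001], [-0.997, 0.079, 0.001], [-0.001, -0.001, -1.0]]
wrist_force: [0.2, 0.8, -0.0]
gripper_width: 1.0
gripper_force: 0.0
```

```bash
python3 -c "
from h import *
plan(.6223,-.2152,.16,141.5)"
```

```text
at [0.5718 0.1541 0.2066] turn 0.5929 shift [ 0.2577 -0.2694  0.0464] n 8 each [ 0.0322 -0.0337  0.0058] j6 -35.0 t 35.6
```

Emit:
{"fn": "jog_arm", "kwargs": {
  "rows": [
    [[0,0,0,0.148],[0,0,0,0.148],[0,0,0,0.148],[0,0,0,0.149],[0.0322,-0.0337,0,0],[0.0322,-0.0337,0,0],[0.0322,-0.0337,0,0],[0.0322,-0.0337,0,0],[0.0322,-0.0337,0,0],[0.0322,-0.0337,0,0],[0.0322,-0.0337,0,0],[0.0322,-0.0337,0,0],[0,0,0.04,0],[0,0,0.03,0],[0,0,0,0],[0,0,0,0]]
  ]
}}

```text
time_s: 37.65
tcp_pos: [0.6236, -0.215, 0.1883]
ee_rot: [[-0.621, -0.784, 0.002], [-0.784, 0.621, -0.001], [-0.0, -0.002, -1.0]]
wrist_force: [-0.1, 0.4, 0.8]
gripper_width: 0.998
gripper_force: 0.0
```

```bash
cat >> h.py <<'E'
def bushw(guess):
    """bush under the wrist camera: grey blob nearest the guess -> centre, axis angle"""
    m=camera_model("wrist"); im=capture("wrist")[:,:,::-1].copy(); hsv=cv2.cvtColor(im,cv2.COLOR_BGR2HSV)
    k=((hsv[:,:,1]<40)&(hsv[:,:,2]>45)).astype(np.uint8); k[282:]=0; k=cv2.morphologyEx(k,cv2.MORPH_OPEN,np.ones((5,5)))
    g=proj(m,[*guess,.022]); L=blobs(im,k>0,800,20000)
    a,(c,s,an)=min(L,key=lambda b:np.linalg.norm(np.array(b[1][0])-g))
    w=np.array([at(m,*p,.026)[:2] for p in cv2.boxPoints((c,s,an))]); e=max([w[1]-w[0],w[2]-w[1]],key=np.linalg.norm)
    print("guess",g.round(),"blob",np.round(c),np.round(s),at(m,*c,.026)[:2].round(4),np.degrees(np.arctan2(e[1],e[0])).round(1)%180)
E
python3 -c "
from h import *
plan(.6223,-.2152,.022,141.5);bushw((.6223,-.2152))"
```

```text
at [ 0.6236 -0.215   0.1373] turn 0.0018 shift [0.001  0.0012 0.1153] n 3 each [0.0003 0.0004 0.0384] j6 -33.0 t 37.6
guess [326. 249.] blob [330. 250.] [60. 93.] [ 0.6194 -0.2133] 141.6
```

Agrees within 4 mm, so I'll grasp.

Emit:
{"fn": "jog_arm", "kwargs": {
  "rows": [
    [[0,0.003,0.04,0],[0,0,0.04,0],[0,0,0.0335,0],[0,0,0,0],[0,0,0,0]]
  ]
}}

```text
time_s: 38.33
tcp_pos: [0.621, -0.2136, 0.0757]
ee_rot: [[-0.622, -0.783, 0.003], [-0.783, 0.622, -0.001], [-0.001, -0.003, -1.0]]
wrist_force: [0.3, -0.9, 1.4]
gripper_width: 1.001
gripper_force: 0.0
```

Emit:
{"fn": "jog_arm", "kwargs": {
  "rows": [
    [[0,0,0,0],[0,0,0,0],[0,0,0,0],[0,0,0,0],[0,0,0,0],[0,0,0,0],[0,0,-0.04,0],[0,0,-0.05,0],[0,0,-0.05,0],[0,0,-0.03,-0.148],[0,0,-0.02,-0.148],[0,0,0,-0.148],[0,0,0,-0.149],[0,0,0,0],[0,0,0,0]]
  ],
  "claw": 0
}}

```text
time_s: 40.2
tcp_pos: [0.6195, -0.2135, 0.2626]
ee_rot: [[-0.081, -0.997, -0.002], [-0.997, 0.081, 0.001], [-0.0, 0.002, -1.0]]
wrist_force: [-0.3, -0.0, -2.7]
gripper_width: 0.71
gripper_force: 30.0
```

```bash
python3 -c "
from h import *
plan(*S(0,-.074),.20,175.5)"
```

```text
at [ 0.6195 -0.2135  0.2116] turn -0.0026 shift [-0.4608  0.0469  0.0119] n 10 each [-0.0461  0.0047  0.0012] j6 0.0 t 40.2
```

Emit:
{"fn": "jog_arm", "kwargs": {
  "rows": [
    [[-0.0461,0.0047,0,0],[-0.0461,0.0047,0,0],[-0.0461,0.0047,0,0],[-0.0461,0.0047,0,0],[-0.0461,0.0047,0,0],[-0.0461,0.0047,0,0],[-0.0461,0.0047,0,0],[-0.0461,0.0047,0,0],[-0.0461,0.0047,0,0],[-0.0461,0.0047,0,0],[0,0,0.05,0],[0,0,0.05,0],[0,0,0.018,0],[0,0,0.004,0],[0,0,0,0],[0,0,0,0]]
  ]
}}

```text
time_s: 42.2
tcp_pos: [0.6102, 0.2501, 0.144]
ee_rot: [[-0.079, -0.997, 0.004], [-0.997, 0.079, 0.002], [-0.002, -0.003, -1.0]]
wrist_force: [0.5, 0.6, -3.7]
gripper_width: 0.709
gripper_force: 30.0
```

```bash
python3 -c "
from h import *
plan(*S(0,-.066),.087,175.5);print(sense()['wrist_force'])"
```

```text
at [0.6102 0.2501 0.093 ] turn -0.0004 shift [-0.0073  0.0013  0.006 ] n 1 each [-0.0073  0.0013  0.006 ] j6 -41.0 t 42.2
[ 0.48126281  0.61693179 -3.7224704 ]
```

Emit:
{"fn": "jog_arm", "kwargs": {
  "rows": [
    [[-0.002,0,0.003,0],[-0.002,0,0,0],[-0.002,0,0,0],[-0.001,0,0,0],[0,0,0,0],[0,0,0,0]]
  ]
}}

```text
time_s: 42.95
tcp_pos: [0.6097, 0.2559, 0.1386]
ee_rot: [[-0.079, -0.997, -0.001], [-0.997, 0.079, -0.001], [0.001, 0.001, -1.0]]
wrist_force: [1.6, -4.5, -3.0]
gripper_width: 0.706
gripper_force: 30.0
```

Emit:
{"fn": "jog_arm", "kwargs": {
  "rows": [
    [[-0.001,0,0,0],[0,0,0,0],[0,0,0,0]]
  ]
}}

```text
time_s: 43.32
tcp_pos: [0.6097, 0.256, 0.1385]
ee_rot: [[-0.079, -0.997, -0.002], [-0.997, 0.079, -0.003], [0.003, 0.001, -1.0]]
wrist_force: [0.9, -7.3, -2.8]
gripper_width: 0.709
gripper_force: 30.0
```

Emit:
{"fn": "jog_arm", "kwargs": {
  "rows": [
    [[0.0015,0,0.001,0],[0,0,0,0],[0,0,0,0]]
  ]
}}

```text
time_s: 43.7
tcp_pos: [0.6097, 0.2558, 0.1377]
ee_rot: [[-0.079, -0.997, -0.0], [-0.997, 0.079, -0.001], [0.001, 0.0, -1.0]]
wrist_force: [1.7, -5.5, -1.6]
gripper_width: 0.708
gripper_force: 30.0
```

Emit:
{"fn": "jog_arm", "kwargs": {
  "rows": [
    [[0,0,0,0],[0,0,0,0],[0,0,0,0],[0,0,0,0],[0,0,0,0],[0,0,-0.02,0],[0,0,-0.05,0],[0,0,-0.05,0],[0.05,0,0,0],[0.05,0,0,0],[0.05,0,0,0],[0,0,0,0],[0,0,0,0]]
  ],
  "claw": 1
}}

```text
time_s: 45.32
tcp_pos: [0.5981, 0.1067, 0.2579]
ee_rot: [[-0.079, -0.997, 0.001], [-0.997, 0.079, 0.0], [-0.0, -0.001, -1.0]]
wrist_force: [-0.2, -0.8, 0.1]
gripper_width: 0.995
gripper_force: 0.0
```

```bash
python3 -c "
from h import *
plan(.619,-.323,.21,140)"
```

```text
at [0.5981 0.1067 0.2069] turn 0.6189 shift [ 0.3157 -0.2922 -0.0033] n 9 each [ 0.0351 -0.0325 -0.0004] j6 -30.0 t 45.3
```

Emit:
{"fn": "jog_arm", "kwargs": {
  "rows": [
    [[0,0,0,0.155],[0,0,0,0.155],[0,0,0,0.155],[0,0,0,0.154],[0.0351,-0.0325,0,0],[0.0351,-0.0325,0,0],[0.0351,-0.0325,0,0],[0.0351,-0.0325,0,0],[0.0351,-0.0325,0,0],[0.0351,-0.0325,0,0],[0.0351,-0.0325,0,0],[0.0351,-0.0325,0,0],[0.0351,-0.0325,0,0],[0,0,0.04,0],[0,0,0.03,0],[0,0,0,0],[0,0,0,0]]
  ]
}}

```text
time_s: 47.45
tcp_pos: [0.6205, -0.323, 0.189]
ee_rot: [[-0.641, -0.767, 0.002], [-0.767, 0.641, -0.001], [-0.0, -0.002, -1.0]]
wrist_force: [-0.3, -0.1, 0.6]
gripper_width: 1.001
gripper_force: 0.0
```

```bash
python3 -c "
from h import *
plan(.619,-.323,.022,140);bushw((.619,-.323))"
```

```text
at [ 0.6205 -0.323   0.138 ] turn 0.0021 shift [0.001  0.0014 0.116 ] n 3 each [0.0003 0.0005 0.0387] j6 -26.0 t 47.5
guess [326. 249.] blob [329. 250.] [59. 92.] [ 0.6175 -0.3214] 140.1
```

Emit:
{"fn": "jog_arm", "kwargs": {
  "rows": [
    [[0,0.002,0.04,0],[0,0,0.04,0],[0,0,0.0345,0],[0,0,0,0],[0,0,0,0]]
  ]
}}

```text
time_s: 48.12
tcp_pos: [0.6186, -0.3223, 0.0753]
ee_rot: [[-0.642, -0.767, 0.003], [-0.767, 0.642, -0.001], [-0.001, -0.003, -1.0]]
wrist_force: [-0.3, 0.4, 0.5]
gripper_width: 1.001
gripper_force: 0.0
```

Emit:
{"fn": "jog_arm", "kwargs": {
  "rows": [
    [[0,0,0,0],[0,0,0,0],[0,0,0,0],[0,0,0,0],[0,0,0,0],[0,0,0,0],[0,0,-0.04,0],[0,0,-0.05,0],[0,0,-0.05,0],[0,0,-0.03,-0.155],[0,0,-0.02,-0.155],[0,0,0,-0.155],[0,0,0,-0.154],[0,0,0,0],[0,0,0,0]]
  ],
  "claw": 0
}}

```text
time_s: 50.0
tcp_pos: [0.6174, -0.322, 0.2622]
ee_rot: [[-0.081, -0.997, -0.001], [-0.997, 0.081, 0.001], [-0.0, 0.001, -1.0]]
wrist_force: [0.0, -0.3, -2.6]
gripper_width: 0.707
gripper_force: 30.0
```

```bash
python3 -c "
from h import *
plan(*S(0,-.119),.20,175.5)"
```

```text
at [ 0.6174 -0.322   0.2112] turn -0.0026 shift [-0.5241  0.0533  0.0115] n 11 each [-0.0476  0.0048  0.001 ] j6 10.0 t 50.0
```

Emit:
{"fn": "jog_arm", "kwargs": {
  "rows": [
    [[-0.0476,0.0048,0,0],[-0.0476,0.0048,0,0],[-0.0476,0.0048,0,0],[-0.0476,0.0048,0,0],[-0.0476,0.0048,0,0],[-0.0476,0.0048,0,0],[-0.0476,0.0048,0,0],[-0.0476,0.0048,0,0],[-0.0476,0.0048,0,0],[-0.0476,0.0048,0,0],[-0.0476,0.0048,0,0],[0,0,0.05,0],[0,0,0.05,0],[0,0,0.02,0],[0,0,0.004,0],[0,0,0,0],[0,0,0,0]]
  ]
}}

```text
time_s: 52.12
tcp_pos: [0.6069, 0.2044, 0.1409]
ee_rot: [[-0.079, -0.997, 0.003], [-0.997, 0.079, 0.002], [-0.002, -0.003, -1.0]]
wrist_force: [-0.1, -0.0, -1.8]
gripper_width: 0.709
gripper_force: 30.0
```

```bash
python3 -c "
from h import *
plan(*S(0,-.110),.0855,175.5);print(sense()['wrist_force'])"
```

```text
at [0.6069 0.2044 0.0899] turn -0.0006 shift [-0.0091  0.0016  0.0044] n 1 each [-0.0091  0.0016  0.0044] j6 -38.0 t 52.1
[-0.09382653 -0.02673014 -1.78780211]
```

Emit:
{"fn": "jog_arm", "kwargs": {
  "rows": [
    [[-0.003,0,0.002,0],[-0.002,0,0,0],[-0.002,0,0,0],[-0.001,0,0,0],[0,0,0,0],[0,0,0,0]]
  ]
}}

```text
time_s: 52.88
tcp_pos: [0.6067, 0.2117, 0.1372]
ee_rot: [[-0.079, -0.997, -0.0], [-0.997, 0.079, -0.0], [0.0, 0.0, -1.0]]
wrist_force: [-0.0, -3.0, -2.3]
gripper_width: 0.709
gripper_force: 30.0
```

Emit:
{"fn": "jog_arm", "kwargs": {
  "rows": [
    [[-0.001,0,0,0],[0,0,0,0],[0,0,0,0]]
  ]
}}

```text
time_s: 53.25
tcp_pos: [0.6068, 0.2118, 0.1371]
ee_rot: [[-0.079, -0.997, -0.001], [-0.997, 0.079, -0.002], [0.002, 0.001, -1.0]]
wrist_force: [1.2, -4.7, -1.6]
gripper_width: 0.714
gripper_force: 30.0
```

Emit:
{"fn": "jog_arm", "kwargs": {
  "rows": [
    [[0.0015,0,0.001,0],[0,0,0,0],[0,0,0,0]]
  ]
}}

```text
time_s: 53.62
tcp_pos: [0.6067, 0.2116, 0.1361]
ee_rot: [[-0.079, -0.997, -0.0], [-0.997, 0.079, -0.0], [0.0, 0.0, -1.0]]
wrist_force: [0.0, -2.1, -2.5]
gripper_width: 0.713
gripper_force: 30.0
```

Emit:
{"fn": "jog_arm", "kwargs": {
  "rows": [
    [[0,0,0,0],[0,0,0,0],[0,0,0,0],[0,0,0,0],[0,0,0,0],[0,0,-0.02,0],[0,0,-0.05,0],[0,0,-0.05,0],[0.05,0.02,0,0],[0.05,0.02,0,0],[0.05,0.02,0,0],[0,0,0,0],[0,0,0,0]]
  ],
  "claw": 1
}}

```text
time_s: 55.25
tcp_pos: [0.5355, 0.0667, 0.2566]
ee_rot: [[-0.079, -0.997, 0.001], [-0.997, 0.079, 0.0], [-0.001, -0.001, -1.0]]
wrist_force: [0.1, 0.5, -0.5]
gripper_width: 1.003
gripper_force: 0.0
```

```bash
python3 -c "
from h import *
plan(.3906,-.2104,.14,80.8)
m,im=snap('top','t7.png')"
```

```text
at [0.5355 0.0667 0.2056] turn -1.4893 shift [-0.0988  0.2968  0.0653] n 7 each [-0.0141  0.0424  0.0093] j6 -29.0 t 55.2
```

Emit:
{"fn": "jog_arm", "kwargs": {
  "rows": [
    [[0,0,0,-0.186],[0,0,0,-0.186],[0,0,0,-0.186],[0,0,0,-0.186],[0,0,0,-0.186],[0,0,0,-0.186],[0,0,0,-0.186],[0,0,0,-0.187],[-0.0141,0.0424,0,0],[-0.0141,0.0424,0,0],[-0.0141,0.0424,0,0],[-0.0141,0.0424,0,0],[-0.0141,0.0424,0,0],[-0.0141,0.0424,0,0],[-0.0141,0.0424,0,0],[0,0,0.04,0],[0,0,0.028,0],[0,0,0,0],[0,0,0,0]]
  ]
}}

```text
time_s: 57.68
tcp_pos: [0.3917, -0.2103, 0.189]
ee_rot: [[0.987, -0.158, 0.002], [-0.158, -0.987, -0.001], [0.002, 0.0, -1.0]]
wrist_force: [0.4, 0.4, 0.1]
gripper_width: 0.997
gripper_force: 0.0
```

```bash
python3 -c "
from h import *
plan(.3906,-.2104,.022,80.8);bushw((.3906,-.2104))"
```

```text
at [ 0.3917 -0.2103  0.138 ] turn 0.0015 shift [-0.0012  0.0002  0.116 ] n 3 each [-0.0004  0.0001  0.0387] j6 88.0 t 57.7
guess [322. 252.] blob [320. 250.] [59. 94.] [ 0.3927 -0.2091] 80.9
```

Emit:
{"fn": "jog_arm", "kwargs": {
  "rows": [
    [[0.001,-0.001,0.04,0],[0,0,0.04,0],[0,0,0.0345,0],[0,0,0,0],[0,0,0,0]]
  ]
}}

```text
time_s: 58.35
tcp_pos: [0.3926, -0.2097, 0.0751]
ee_rot: [[0.987, -0.159, 0.002], [-0.159, -0.987, -0.001], [0.003, 0.0, -1.0]]
wrist_force: [-0.2, -0.2, -0.2]
gripper_width: 1.001
gripper_force: 0.0
```

Emit:
{"fn": "jog_arm", "kwargs": {
  "rows": [
    [[0,0,0,0],[0,0,0,0],[0,0,0,0],[0,0,0,0],[0,0,0,0],[0,0,0,0],[0,0,-0.05,0],[0,0,-0.06,0],[0,0,-0.06,0],[0,0,0,0.186],[0,0,0,0.186],[0,0,0,0.186],[0,0,0,0.186],[0,0,0,0.186],[0,0,0,0.186],[0,0,0,0.186],[0,0,0,0.187],[0,0,0,0],[0,0,0,0]]
  ],
  "claw": 0
}}

```text
time_s: 60.72
tcp_pos: [0.3909, -0.2096, 0.2431]
ee_rot: [[-0.076, -0.997, -0.001], [-0.997, 0.076, 0.0], [-0.0, 0.001, -1.0]]
wrist_force: [0.4, -0.2, -3.0]
gripper_width: 0.709
gripper_force: 30.0
```

```bash
python3 -c "
from h import *
plan(*S(0,-.163),.19,175.5)"
```

```text
at [ 0.3909 -0.2096  0.1921] turn 0.0022 shift [-0.3858 -0.1813  0.002 ] n 9 each [-0.0429 -0.0201  0.0002] j6 3.0 t 60.7
```

Emit:
{"fn": "jog_arm", "kwargs": {
  "rows": [
    [[-0.0429,-0.0201,0,0.002],[-0.0429,-0.0201,0,0],[-0.0429,-0.0201,0,0],[-0.0429,-0.0201,0,0],[-0.0429,-0.0201,0,0],[-0.0429,-0.0201,0,0],[-0.0429,-0.0201,0,0],[-0.0429,-0.0201,0,0],[-0.0429,-0.0201,0,0],[0,0,0,0],[0,0,0,0]]
  ]
}}

```text
time_s: 62.1
tcp_pos: [0.6021, 0.1604, 0.2426]
ee_rot: [[-0.079, -0.997, -0.002], [-0.997, 0.079, -0.001], [0.001, 0.002, -1.0]]
wrist_force: [0.5, 0.1, -2.7]
gripper_width: 0.711
gripper_force: 30.0
```

```bash
python3 -c "
from h import *
m,im=snap('wrist','w8.png');print(proj(m,[*S(0,-.2745),.1035]),proj(m,[*S(0,-.227),.061]))
plan(*S(0,-.163),.0865,175.5)"
```

```text
[322.92825241  74.24345173] [322.94542024 157.3307589 ]
at [0.6021 0.16   0.192 ] turn -0.0018 shift [-9.000e-04  1.000e-04  1.055e-01] n 3 each [-0.0003  0.      0.0352] j6 -34.0 t 62.1
```

View pics/w8.png

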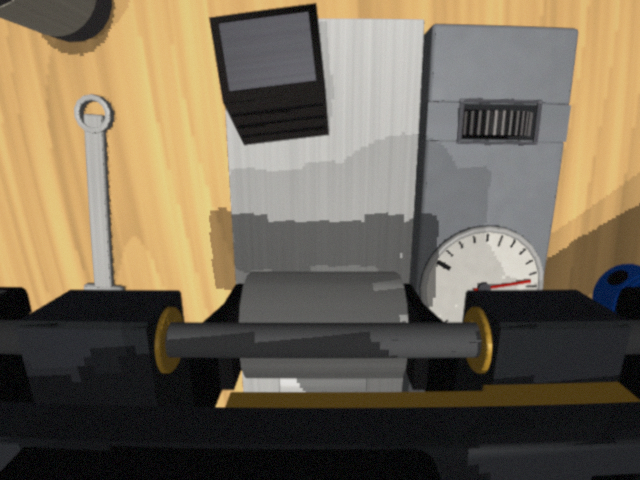

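The chock has been knocked towards +x and turned slightly (toe edge from (243,143) to (328,134)). It is still on the platform and clear of this placing. I'll place the bush, then re-seat the chock.

Emit:
{"fn": "jog_arm", "kwargs": {
  "rows": [
    [[0,0,0.05,0],[0,0,0.04,0],[0,0,0.013,0],[0,0,0.003,0],[-0.002,0,0,0],[-0.003,0,0,0],[-0.002,0,0,0],[0,0,0,0],[0,0,0,0]]
  ]
}}

```text
time_s: 63.28
tcp_pos: [0.6033, 0.1676, 0.1378]
ee_rot: [[-0.081, -0.997, 0.0], [-0.997, 0.081, 0.0], [-0.0, -0.0, -1.0]]
wrist_force: [-0.9, -0.6, -3.8]
gripper_width: 0.708
gripper_force: 30.0
```

Emit:
{"fn": "jog_arm", "kwargs": {
  "rows": [
    [[-0.002,0,0,0],[0,0,0,0],[0,0,0,0]]
  ]
}}

```text
time_s: 63.65
tcp_pos: [0.6035, 0.1696, 0.1376]
ee_rot: [[-0.081, -0.997, -0.0], [-0.997, 0.081, 0.0], [-0.0, 0.0, -1.0]]
wrist_force: [-0.3, -0.3, -2.7]
gripper_width: 0.712
gripper_force: 30.0
```

Emit:
{"fn": "jog_arm", "kwargs": {
  "rows": [
    [[-0.001,0,0.0015,0],[0,0,0,0],[0,0,0,0]]
  ]
}}

```text
time_s: 64.03
tcp_pos: [0.6035, 0.1698, 0.1363]
ee_rot: [[-0.081, -0.997, -0.001], [-0.997, 0.081, -0.001], [0.001, 0.0, -1.0]]
wrist_force: [0.5, -5.3, -1.6]
gripper_width: 0.71
gripper_force: 30.0
```

Emit:
{"fn": "jog_arm", "kwargs": {
  "rows": [
    [[-0.001,0,0.0005,0],[0,0,0,0],[0,0,0,0]]
  ]
}}

```text
time_s: 64.4
tcp_pos: [0.6035, 0.17, 0.1358]
ee_rot: [[-0.081, -0.997, -0.001], [-0.997, 0.081, -0.002], [0.002, 0.001, -1.0]]
wrist_force: [0.9, -8.2, -1.3]
gripper_width: 0.712
gripper_force: 30.0
```

Emit:
{"fn": "jog_arm", "kwargs": {
  "rows": [
    [[0.0015,0,0.0007,0],[0,0,0,0],[0,0,0,0]]
  ]
}}

```text
time_s: 64.78
tcp_pos: [0.6034, 0.1697, 0.1348]
ee_rot: [[-0.081, -0.997, -0.001], [-0.997, 0.081, -0.001], [0.001, 0.0, -1.0]]
wrist_force: [0.4, -5.5, -1.8]
gripper_width: 0.712
gripper_force: 30.0
```

Emit:
{"fn": "jog_arm", "kwargs": {
  "rows": [
    [[0,0,0,0],[0,0,0,0],[0,0,0,0],[0,0,0,0],[0,0,0,0],[0,0,-0.02,0],[0,0,-0.05,0],[0,0,-0.06,0],[0.05,-0.01,-0.02,0],[0.05,-0.01,0,0],[0,0,0,0],[0,0,0,0]]
  ],
  "claw": 1
}}

```text
time_s: 66.28
tcp_pos: [0.6153, 0.0687, 0.2848]
ee_rot: [[-0.081, -0.997, -0.0], [-0.997, 0.081, 0.0], [-0.0, 0.0, -1.0]]
wrist_force: [-0.6, 0.3, 0.5]
gripper_width: 0.999
gripper_force: 0.0
```

```bash
python3 - <<'E'
from h import *
m,im=snap("wrist","w9.png"); plan(*S(0,-.262),.16,175.5)
q=proj(m,[*S(0.02,-.262),.08]); print(q); u,v=q.astype(int)
g=np.clip(im[v-90:v+90,u-110:u+110].astype(float)/255,0,1)**.5*255
cv2.imwrite("pics/c9.png",cv2.resize(g.astype(np.uint8),None,fx=3.3,fy=3.3,interpolation=cv2.INTER_CUBIC)); print(u-110,v-90)
E
```

```text
at [0.6153 0.0693 0.2337] turn -0.0018 shift [0.0088 0.0205 0.0737] n 2 each [0.0044 0.0103 0.0369] j6 -26.0 t 66.3
[323.89563826 227.27722384]
213 137
```

View pics/c9.png

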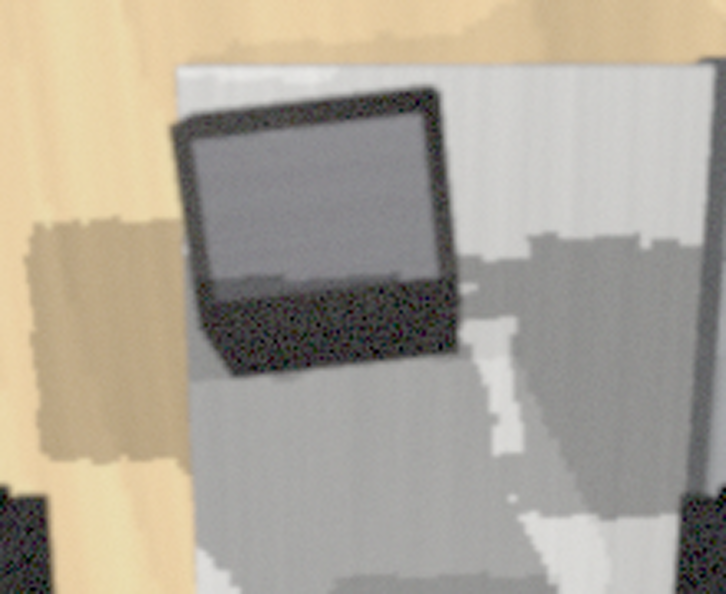

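The chock's lit top has crop corners (193,138), (420,112), (440,275) and (213,300), and its toe runs from (237,374) to (460,348).

```bash
python3 - <<'E'
from h import *
m=camera_model("wrist")
c=lambda x,y:(213+(x+.5)/3.3-.5,137+(y+.5)/3.3-.5)
T=[at(m,*c(*q),.1014)[:2] for q in((193,138),(420,112),(440,275),(213,300))]
F=[at(m,*c(*q),.0594)[:2] for q in((237,374),(460,348))]
tc=np.mean(T,axis=0); fc=np.mean(F,axis=0); y=(T[3]+T[2]-T[0]-T[1])/2; x=T[1]-T[0]; f=F[1]-F[0]
an=lambda d:np.degrees(np.arctan2(d[1],d[0]))%180
print(an(y),an(x),an(f),np.linalg.norm(f)); y/=np.linalg.norm(y)
mid=[tc+.0125*y,fc-.035*y]
for q in mid: print(q,(q-STOP)@UX,(q-STOP)@UY)
q=np.mean(mid,axis=0); plan(*q,.0805,(an(x)+an(f))/2)
E
```

```text
91.81472691004592 1.775576383459395 2.266521002165149 0.058704190766286184
[0.62278798 0.04748464] 0.029703272671305403 -0.2743305397382418
[0.62175104 0.04671103] 0.028730224488473042 -0.2751831239448552
at [0.6153 0.0693 0.2337] turn -0.1156 shift [ 0.0224 -0.0062  0.1532] n 4 each [ 0.0056 -0.0016  0.0383] j6 -26.0 t 66.3
```

Emit:
{"fn": "jog_arm", "kwargs": {
  "rows": [
    [[0,0,0,-0.1156],[0.0224,-0.0062,0.03,0],[0,0,0.05,0],[0,0,0.045,0],[0,0,0.024,0],[0,0,0.003,0],[0,0,0,0],[0,0,0,0]]
  ]
}}

```text
time_s: 67.32
tcp_pos: [0.6232, 0.0472, 0.1346]
ee_rot: [[0.036, -0.999, 0.003], [-0.999, -0.036, 0.001], [-0.001, -0.003, -1.0]]
wrist_force: [0.2, 0.9, 0.7]
gripper_width: 1.002
gripper_force: 0.0
```

Emit:
{"fn": "jog_arm", "kwargs": {
  "rows": [
    [[0,0,0,0],[0,0,0,0],[0,0,0,0],[0,0,0,0],[0,0,0,0],[0,0,0,0],[0,0,0,0],[0,0,-0.008,0],[0,0,0,0.1156],[0,0,0,0],[0,0,0,0]]
  ],
  "claw": 0
}}

```text
time_s: 68.7
tcp_pos: [0.6221, 0.0466, 0.1408]
ee_rot: [[-0.079, -0.997, -0.001], [-0.997, 0.079, -0.0], [0.0, 0.001, -1.0]]
wrist_force: [0.6, 0.2, -1.6]
gripper_width: 0.687
gripper_force: 30.0
```

```bash
python3 -c "
from h import *
plan(*S(0,-.212),.088,175.5)"
```

```text
at [0.6221 0.0466 0.0898] turn -0.0007 shift [-0.0633  0.0291  0.0018] n 2 each [-0.0316  0.0146  0.0009] j6 -24.0 t 68.7
```

Emit:
{"fn": "jog_arm", "kwargs": {
  "rows": [
    [[-0.02,0.0095,0,0],[-0.022,0.0098,0,0],[-0.0213,0.0098,0,0],[0,0,0.004,0],[0,0,0.003,0],[0,0,0.001,0],[0,0,0,0],[0,0,0,0]]
  ]
}}

```text
time_s: 69.7
tcp_pos: [0.5987, 0.1117, 0.1332]
ee_rot: [[-0.081, -0.997, 0.0], [-0.997, 0.081, 0.0], [-0.0, -0.0, -1.0]]
wrist_force: [-0.2, 0.7, 0.3]
gripper_width: 0.684
gripper_force: 30.0
```

Emit:
{"fn": "jog_arm", "kwargs": {
  "rows": [
    [[-0.002,0,0,0],[-0.002,0,0,0],[-0.002,0,0,0],[-0.002,0,0,0],[0,0,0,0],[0,0,0,0]]
  ]
}}

```text
time_s: 70.45
tcp_pos: [0.5991, 0.1202, 0.133]
ee_rot: [[-0.081, -0.997, 0.0], [-0.997, 0.081, 0.0], [-0.0, -0.0, -1.0]]
wrist_force: [-0.9, -0.8, 0.0]
gripper_width: 0.684
gripper_force: 30.0
```

```bash
python3 -c "
from h import *
plan(*S(0,-.2017),.082,175.5);print(sense()['wrist_force'])"
```

```text
at [0.5991 0.1202 0.082 ] turn -0.0021 shift [-0.002   0.0004 -0.    ] n 1 each [-0.002   0.0004 -0.    ] j6 -31.0 t 70.5
[-0.89113702 -0.82294939  0.01583825]
```

Emit:
{"fn": "jog_arm", "kwargs": {
  "rows": [
    [[-0.001,0,0,0],[-0.001,0,0,0],[0,0,0,0],[0,0,0,0]]
  ]
}}

```text
time_s: 70.95
tcp_pos: [0.5991, 0.1206, 0.1329]
ee_rot: [[-0.081, -0.997, -0.001], [-0.997, 0.081, -0.002], [0.002, 0.001, -1.0]]
wrist_force: [1.6, -5.4, 0.6]
gripper_width: 0.686
gripper_force: 30.0
```

Emit:
{"fn": "jog_arm", "kwargs": {
  "rows": [
    [[-0.001,0,0,0],[0,0,0,0],[0,0,0,0]]
  ]
}}

```text
time_s: 71.32
tcp_pos: [0.5991, 0.1208, 0.1329]
ee_rot: [[-0.081, -0.997, -0.002], [-0.997, 0.081, -0.003], [0.003, 0.002, -1.0]]
wrist_force: [1.4, -8.5, 0.6]
gripper_width: 0.687
gripper_force: 30.0
```

Emit:
{"fn": "jog_arm", "kwargs": {
  "rows": [
    [[-0.001,0,0,0],[0,0,0,0],[0,0,0,0]]
  ]
}}

```text
time_s: 71.7
tcp_pos: [0.5991, 0.121, 0.1329]
ee_rot: [[-0.082, -0.997, -0.003], [-0.997, 0.082, -0.004], [0.005, 0.002, -1.0]]
wrist_force: [1.6, -10.6, 1.5]
gripper_width: 0.682
gripper_force: 30.0
```

Emit:
{"fn": "jog_arm", "kwargs": {
  "rows": [
    [[0.002,0,0,0],[0,0,0,0],[0,0,0,0]]
  ]
}}

```text
time_s: 72.08
tcp_pos: [0.599, 0.1207, 0.1329]
ee_rot: [[-0.081, -0.997, -0.001], [-0.997, 0.081, -0.002], [0.002, 0.001, -1.0]]
wrist_force: [0.8, -6.7, 0.3]
gripper_width: 0.684
gripper_force: 30.0
```

Emit:
{"fn": "jog_arm", "kwargs": {
  "rows": [
    [[0,0,0,0],[0,0,0,0],[0,0,0,0],[0,0,0,0],[0,0,0,0],[0,0,-0.02,0],[0,0,-0.05,0],[0,0,-0.06,0],[0,0,-0.05,0],[0.05,0,0,0],[0.05,0,0,0],[0,0,0,0],[0,0,0,0]]
  ],
  "claw": 1
}}

```text
time_s: 73.7
tcp_pos: [0.5912, 0.0223, 0.313]
ee_rot: [[-0.081, -0.997, 0.0], [-0.997, 0.081, 0.0], [-0.0, -0.0, -1.0]]
wrist_force: [-0.5, -0.5, -0.4]
gripper_width: 0.996
gripper_force: 0.0
```

Emit:
{"fn": "jog_arm", "kwargs": {
  "rows": [
    [[0.05,0,0,0],[0.05,0,0,0],[0.05,0,0,0],[0.05,0,0,0],[0.05,0,0,0],[0,0,0,0],[0,0,0,0]]
  ]
}}

```text
time_s: 74.58
tcp_pos: [0.5714, -0.226, 0.3126]
ee_rot: [[-0.08, -0.997, -0.0], [-0.997, 0.08, 0.0], [-0.0, 0.0, -1.0]]
wrist_force: [0.6, 0.4, -0.3]
gripper_width: 1.002
gripper_force: 0.0
```

```bash
python3 - <<'E'
from h import *
m,im=snap("top","t9.png")
cv2.imwrite("pics/c10.png",cv2.resize(im[190:345,185:345],None,fx=3.8,fy=3.8,interpolation=cv2.INTER_CUBIC))
for y in(-.022,-.066,-.11,-.154): print(y,((proj(m,[*S(0,y),.0814+.02])-[185,190])*3.8).round())
print("toe",((proj(m,[*S(0,-.1667),.0594])-[185,190])*3.8).round())
E
```

```text
-0.022 [ 78. 127.]
-0.066 [139. 133.]
-0.11 [199. 138.]
-0.154 [261. 143.]
toe [284. 157.]
```

View pics/c10.png

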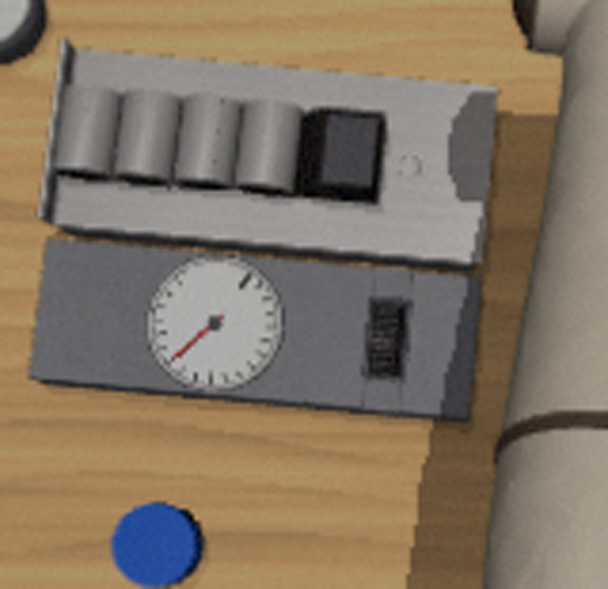

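The four bushes sit tight at (88,132), (148,138), (208,140) and (270,146), with the chock's slope against the last one. The dial's zero line is still where I set it. Handing in.

```bash
python3 -c "
from h import *
print(finish_job())"
```

```text
the job is handed in; nothing more can be done
None
```

I handed the job in after about 75 s of robot time. The four bushes lie in one row against the end stop with the chock's slope against the last, the dial is zeroed on the chock alone, and the piston is on the bench. The chock got knocked aside partway and I re-seated it; I did not re-check the piston just before handing in, and the judge returned no verdict.

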